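# Load a gravity chute with test carriers, tape side up

### The arm

A 6-joint arm with a two-finger parallel gripper is mounted at the origin on a cart in front of the work surface, level with it; the furniture and walls round the work are solid. World frame = base frame: x ahead of the robot, y to its left, z up, the work surface at z = 0. Lengths are in m, angles in rad, forces in N, time in s.
With the tool pointing down it reaches from about 0.425 to 0.95 m from the base axis. Payload 3.5 kg.
Tool frame: the origin (TCP) lies between the finger pads; the fingertips stand 14 mm ahead of it and the grasp point (between the pads) lies 5 mm behind it; z points along the fingers, y is the direction in which the jaws open and shut (so a half turn about z gives the same grasp; the last joint's range is limited). The gripper opens to 85 mm and grips with 20 to 120 N. Pads are 22 mm wide; open, the fingers measure 114 mm over their backs; the gripper's body (76 mm by 85 mm) begins 54 mm behind the grasp point. The pads swing forward as they close: fully open they stand 13 mm farther back than shut.
Start: joints at [-1.412, 0.286, 1.577, -0, 1.279, -0.15], TCP at [0.205, -0.643, 0.245] pointing down, gripper open.
Joint ranges: [-2.77, 2.77], [-0.9, 2.22], [0.21, 2.48], [-1.53, 4.67], [0.24, 2.81], [-2.84, 2.84]. Speed limits (rad/s): [2.79, 2.79, 3.14, 3.14, 3.14, 3.14].

### API

Orientations are given as a unit quaternion [x, y, z, w].
In Python, from plant import ctrl gives the robot as it stands. The module is installed in compiled form; this text tells all that it offers.
- The arm moves only by the tool servo_tool, never from a script. Its argument "increments" is text: rows parted by semicolons, each of 7 numbers parted by spaces: the turn, a rotation vector about the tool's x, y, z in rad, then the shift along the tool's x, y, z in cm, then the finger opening in cm, from 0 to 8.54. In form: ax ay az dx dy dz claw; .... A call has 1 to 10 rows; each row is the pose to reach, as a shift and turn from the pose commanded when the call began, along the tool's axes at that moment; what a row does not reach only later rows make up. A row lasts 1/12 s, in which the tool goes at most 41.7 mm and 7.16 degrees, less where a joint would pass 70% of its speed; a pose out of reach is approached as far as the arm can. A call with a gripper value outside its range is refused whole. The fingers move at their own pace and stop on an object; "grip_force" is the grip in N (left out, the last holds). Time passes only in rows, so rows that repeat a pose let the fingers close. It gives the time, the measured TCP pose, the force and the opening at its end, in the units of the state.
- ctrl.get_state(): the state, without advancing time (a new reading comes with each control period).
- ctrl.read_camera(name): name is "scene" or "top"; returns (picture, depth): 400x640x3 uint8, red, green, blue; 400x640 float32, m along the optical axis (not along the pixel's ray), 0 where there is no reading.
- ctrl.camera_info(name): a dict with "camera_matrix" (3x3 intrinsics, pixels), "world_to_cam" (4x4, takes a point from world to camera coordinates). Camera axes: x right, y down, z forward; pixel columns grow to the right and rows downward; lengths in m; the calibration is good to about 2 mm. A picture is of the moment at which its call begins. camera_info takes no time and is no camera call.
- ctrl.sign_off(): hands the job in, once; it reports no verdict.
The state is a dict: "time": time; "qpos": joint angles; "dq": joint speeds; "joint_efforts": joint torques, N m; "eef_pos": TCP position; "tcp_rot": TCP orientation; "contact_force": force on the tool from outside, world axes, zero at the start; "wrist_torque": the same for the moment, N m; "opening": opening from 0.0 (shut) to 1.0 (fully open).
Only numpy, scipy, OpenCV 4.12 (cv2) and the standard library are available. Lean on these libraries where they do the work, as an engineer would, in place of code of your own. Each camera call takes 0.05 s, during which the arm holds its last target.

### The job

Three metal carriers stand on edge on the raised loading deck. Tip each one over so that its taped face is up, then slide it lengthwise into the chute so that all three come to rest in the chute one behind the other, tape up. Do not lift the carriers off the deck, and do not disturb the two brass weights or the other things standing about.

Things in the scene. Friction and masses are not known exactly. Their poses are not given: they have to be found in the camera images.
- chute: Fixed steel loading deck with gravity chute. Origin on the bench under the deck; z up, +y towards the chute, +x to the far side. In this frame, mm: deck top z = 122, x -95 to 130, y -118 to 102. A blue fence 18 high lines the near side, inner face x = -95. Far and rear edges, and the y = 102 edge beside the chute, have rims 4 high. The carriers slide on the steel with friction about 0.35.
- deck (a point): Point on the deck's top surface at x = y = 0 of the chute body (z = 122 mm); same axes as the chute body.
- chute_mouth (a point): Middle of the chute's mouth, on the deck edge y = 102 mm (chute body frame), at deck height; chute body axes. Mouth 46 mm wide: x -95 to -49, near chute wall in line with the fence. A blue lead-in 18 mm high flares on the deck from its other side, (-49, 102), to (-32, 82). A carrier whose middle is past the edge tips down and slides by itself to the end stop or the one before.
- chute_end (a point): Point on the chute's floor at the middle of its lower end, at the end stop. Its y axis points down the slope (32 degrees below level), z square out of the chute floor, x across the chute. Chute floor: z = 0, x = -23 to 23 mm, y = -205 to 0 mm; walls and stop 20 mm high.
- carrier_1: Loose aluminium plate 14 x 62 x 38 mm (x, y, z), about 90 g, origin at its centre. Amber tape with a pale tab covers its +x face; the -x face is bare. Starts standing on a 14 x 62 edge on the deck, z up, long side within 0.25 rad of the chute's y, tape facing the fence or away from it. A push high on one face tips it over; lying it is 14 high. Tape up = its x axis up.
- carrier_2: Loose aluminium plate 14 x 62 x 38 mm (x, y, z), about 90 g, origin at its centre. Amber tape with a pale tab covers its +x face; the -x face is bare. Starts standing on a 14 x 62 edge on the deck, z up, long side within 0.25 rad of the chute's y, tape facing the fence or away from it. A push high on one face tips it over; lying it is 14 high. Tape up = its x axis up.
- carrier_3: Loose aluminium plate 14 x 62 x 38 mm (x, y, z), about 90 g, origin at its centre. Amber tape with a pale tab covers its +x face; the -x face is bare. Starts standing on a 14 x 62 edge on the deck, z up, long side within 0.25 rad of the chute's y, tape facing the fence or away from it. A push high on one face tips it over; lying it is 14 high. Tape up = its x axis up.
- weight_200: Larger brass weight, 30 mm diameter, 44 mm high, standing on the deck near the fence at the rear end of the deck; origin at the centre of its underside. Leave it.
- weight_100: Smaller brass weight, 24 mm diameter, 35 mm high, standing on the deck near its y = 102 mm edge, away from the fence; origin at the centre of its underside. Leave it.
- dropper_bottle: Amber dropper bottle, 31 mm diameter, 92 mm high, on the bench to the right of the deck; origin at the centre of its underside. Leave it.
- beaker_100: Glass beaker, 54 mm diameter, 68 mm high, on the bench beyond the chute; origin at the centre of its underside. Leave it.
- binder_clip: Black binder clip, 32 x 29 x 36 mm, on the bench to the right of the deck; origin at the centre of its underside. Leave it.

How it is judged:
By the outcome, as a careful person would: the job done as asked, in the order asked, and still so for the second after the job is handed in, with the robot touching nothing.
It also fails if it takes over 67 s, if anything falls off the work surface, if the arm or the gripper's body presses on something with over 40 N, if the wrist force passes 120 N, or if a joint passes its speed limit or range.

## Working session

There is one attempt and no reset: what is moved stays moved. The work goes in short steps, Python scripts to look and compute and a tool call to move; the robot and the scene stay as the last step left them, time stands still between calls to the robot, and variables do not carry over. Pictures are saved under pics/ and viewed, and the job is handed in when it is done.

Besides the shell and the picture viewer there is one more tool, called after "Emit:" as name(argument=value, ...) on one line, values as JSON. servo_tool: Moves the arm, as the interface text tells. Its arguments: {"type":"object","properties":{"increments":{"type":"string"},"grip_force":{"type":"number"}},"required":["increments"]}

```bash
mkdir -p pics; ls; python3 - <<'E'
from plant import ctrl
import cv2,numpy as np
s=ctrl.get_state();print({k:np.round(v,3).tolist() for k,v in s.items()})
for n in("scene","top"):
    im,d=ctrl.read_camera(n);cv2.imwrite(f"pics/{n}0.png",im[:,:,::-1]);np.savez(f"{n}0.npz",im=im,d=d)
    c=ctrl.camera_info(n);print(n,np.round(c["camera_matrix"],1).tolist(),np.round(c["world_to_cam"],4).tolist())
E
```

```text
pics
{'time': 0.0, 'qpos': [-1.412, 0.287, 1.578, 0.0, 1.279, -0.15], 'dq': [0.0, 0.0, 0.001, 0.001, 0.001, -0.001], 'joint_efforts': [0.001, -40.598, -29.263, -0.0, 0.006, 0.0], 'eef_pos': [0.205, -0.642, 0.244], 'tcp_rot': [0.988, 0.154, 0.0, -0.001], 'contact_force': [-0.996, 0.701, 0.423], 'wrist_torque': [0.059, 0.009, 0.012], 'opening': 0.998}
scene [[443.1, 0.0, 313.0], [0.0, 443.1, 194.2], [0.0, 0.0, 1.0]] [[0.5201, -0.8541, 0.0031, -0.4303], [-0.4749, -0.2922, -0.8301, 0.2676], [0.7099, 0.4302, -0.5576, 0.8502], [0.0, 0.0, 0.0, 1.0]]
top [[436.3, 0.0, 314.7], [0.0, 436.3, 191.9], [0.0, 0.0, 1.0]] [[0.0845, -0.9964, 0.0038, -0.2285], [-0.9764, -0.0835, -0.1991, 0.4908], [0.1987, 0.0132, -0.98, 1.11], [0.0, 0.0, 0.0, 1.0]]
```

View pics/scene0.png

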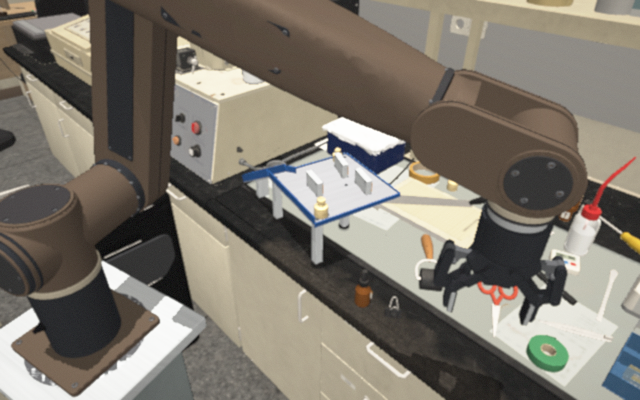

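View pics/top0.png

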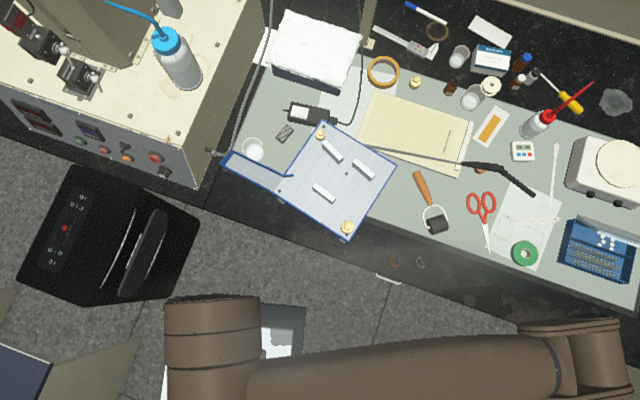

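```bash
python3 - <<'E'
import cv2,numpy as np
a=cv2.imread("pics/top0.png")[105:255,205:415];cv2.imwrite("pics/topc0.png",cv2.resize(a,None,fx=3.8,fy=3.8,interpolation=cv2.INTER_CUBIC))
a=cv2.imread("pics/scene0.png")[140:270,235:415];cv2.imwrite("pics/scc0.png",cv2.resize(a,None,fx=4.4,fy=4.4,interpolation=cv2.INTER_CUBIC))
E
```

```text
(no output)
```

View pics/topc0.png

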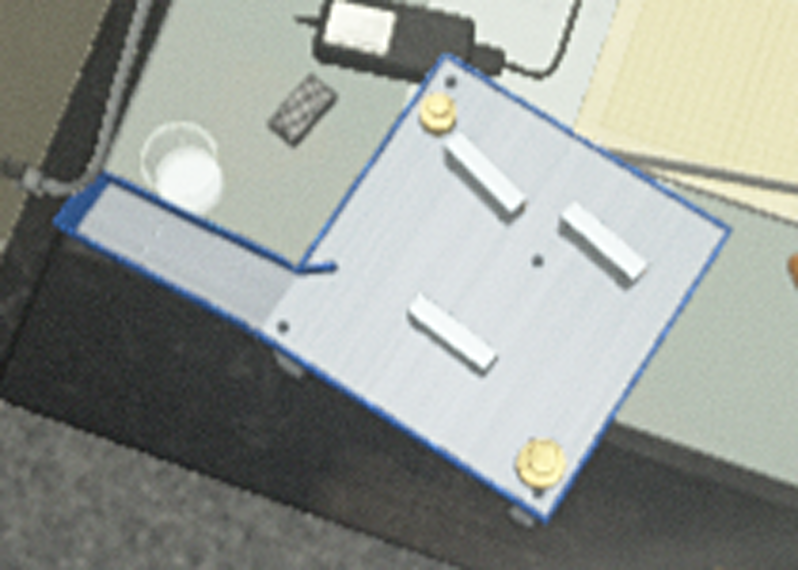

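View pics/scc0.png

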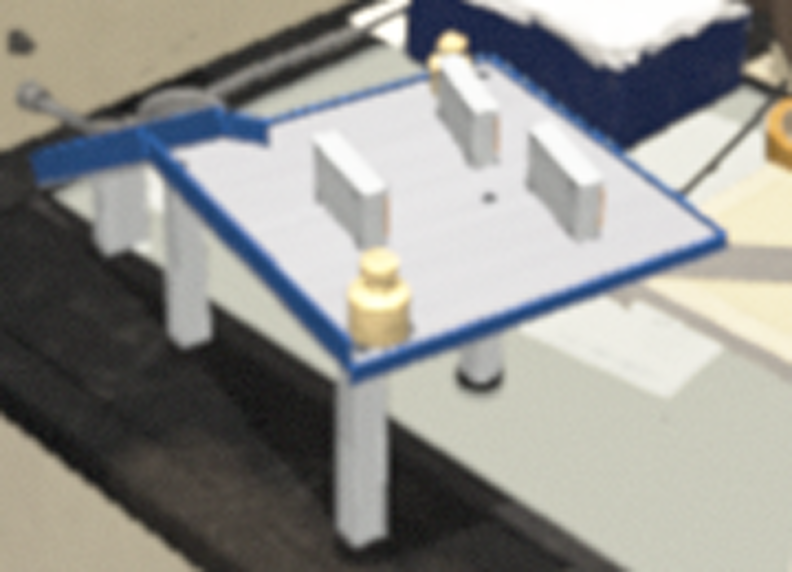

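```bash
cat > h.py <<'E'
from plant import ctrl
import cv2,numpy as np
def cam(n):
    c=ctrl.camera_info(n);return np.array(c["camera_matrix"]),np.array(c["world_to_cam"])
def ray(n,uv,z):
    K,T=cam(n);R=T[:3,:3];C=-R.T@T[:3,3]
    uv=np.atleast_2d(uv).astype(float)
    d=(R.T@np.linalg.inv(K)@np.c_[uv,np.ones(len(uv))].T).T
    return C+d*((z-C[2])/d[:,2])[:,None]
def proj(n,P):
    K,T=cam(n);P=np.atleast_2d(P);q=(T[:3,:3]@P.T).T+T[:3,3];q=(K@q.T).T;return q[:,:2]/q[:,2:]
E
python3 - <<'E'
from h import *
for n in("top","scene"):
    K,T=cam(n);print(n,"C",np.round(-T[:3,:3].T@T[:3,3],3))
z=np.load("top0.npz");im=z["im"];d=z["d"]
hsv=cv2.cvtColor(im,cv2.COLOR_RGB2HSV)
m=cv2.inRange(hsv,(100,110,60),(125,255,255));m[:,:205]=0;m[:,415:]=0;m[:118]=0;m[255:]=0
big=cv2.resize(m,None,fx=3,fy=3,interpolation=cv2.INTER_NEAREST)[340:760,600:1240]
cv2.imwrite("pics/m0.png",big)
# deck region: lines through blue pixels near guessed lines (pixels full-res)
c=lambda x,y:np.array([x/3.8+205,y/3.8+105])
A,B,Cc,M=c(447,57),c(730,230),c(547,518),c(260,330)
L=c(302,268)
ys,xs=np.nonzero(m);P=np.c_[xs,ys].astype(float)
for nm,a,b,zz in(("far",A,B,.126),("rear",B,Cc,.126),("fence",Cc,M,.140),("front",L,A,.126)):
    t=(b-a)/np.linalg.norm(b-a);n=np.array([-t[1],t[0]])
    s=(P-a)@t;k=(abs((P-a)@n)<3)&(s>4)&(s<np.linalg.norm(b-a)-4)
    W=ray("top",P[k],zz)[:,:2]
    v=cv2.fitLine(W.astype(np.float32),cv2.DIST_HUBER,0,1e-4,1e-4).ravel()
    print(nm,k.sum(),"ang",round(np.degrees(np.arctan2(v[1],v[0])),2),"pt",v[2:].round(4), "spread",np.std((W-v[2:])@[-v[1],v[0]]).round(4))
print(ray("top",[A,B,Cc,M,L],.126).round(3))
for p in (A,B,Cc,c(640,300),c(400,250)): print(d[int(p[1]),int(p[0])])
E
```

```text
top C [ 0.278 -0.201  1.186]
scene C [-0.253 -0.655  0.698]
far 31 ang 61.6 pt [ 0.6312 -0.2899] spread 0.0007
rear 60 ang -27.98 pt [ 0.4606 -0.3232] spread 0.0007
fence 117 ang 61.83 pt [ 0.4269 -0.1822] spread 0.001
front 42 ang -28.21 pt [ 0.6037 -0.1451] spread 0.0006
[[ 0.682 -0.191  0.126]
 [ 0.578 -0.388  0.126]
 [ 0.378 -0.28   0.126]
 [ 0.484 -0.085  0.126]
 [ 0.528 -0.108  0.126]]
1.1144259
1.0883006
1.0498172
1.0803498
1.0875267
```

View pics/m0.png

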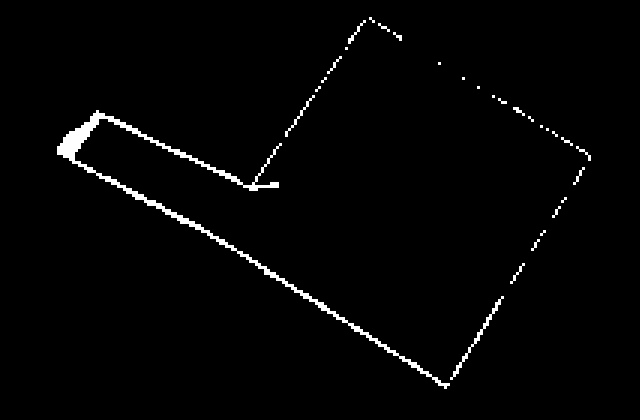

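```bash
cat >> h.py <<'E'
th=np.radians(-28.1);ex=np.array([np.cos(th),np.sin(th)]);ey=np.array([-ex[1],ex[0]])
# origin
front=np.array([.6037,-.1451]);rear=np.array([.4606,-.3232]);far=np.array([.6312,-.2899]);fen=np.array([.4269,-.1822])
oy=(front@ey+rear@ey)/2+.008; ox=((far@ex-.132)+(fen@ex+.0975))/2
O=ox*ex+oy*ey
def toC(W): W=np.atleast_2d(W);return np.c_[(W[:,:2]-O)@ex,(W[:,:2]-O)@ey]*1e3
def toW(x,y): return O+ex*x/1e3+ey*y/1e3
def top_rect(im,z,v0=200,ext=None):
    pass
E
python3 - <<'E'
from h import *
print("O",O.round(4), far@ex-.132-(fen@ex+.0975))
z=np.load("top0.npz");im=z["im"];d=z["d"]
cc=lambda x,y:np.array([x/3.8+205,y/3.8+105])
# weights, top-face points at crop coords
for nm,p,h in(("w100",cc(437,112),.035),("w200",cc(541,463),.044)):
    print(nm,toC(ray("top",p,.122+h*.8)).round(1))
# carriers: bright top
g=cv2.cvtColor(im,cv2.COLOR_RGB2GRAY)
m=((g>215)).astype(np.uint8)
poly=np.array([proj("top",np.r_[toW(x,y),.122])[0] for x,y in((-90,-113),(125,-113),(125,97),(-40,97),(-90,97))]).astype(np.int32)
k=np.zeros_like(m);cv2.fillPoly(k,[poly],1);m*=k
n,lab,st,ce=cv2.connectedComponentsWithStats(m)
for i in range(1,n):
    if st[i,4]<30:continue
    ys,xs=np.nonzero(lab==i);W=ray("top",np.c_[xs,ys],.160);C=toC(W).astype(np.float32)
    print(st[i],C.mean(0).round(1),cv2.minAreaRect(C))
for p in ((415,300),(492,365),(450,143),(520,205),(567,210),(640,275)): print(p,toC(ray("top",cc(*p),.16)).round(1))
im2=np.load("scene0.npz")["im"]
h=cv2.cvtColor(im2,cv2.COLOR_RGB2HSV)
for (u,v) in ((322,187),(347,172),(371,188)):
    print(im2[v,u-5:u+5].tolist())
E
```

```text
O [ 0.5191 -0.2181] 0.0014464983347398652
w100 [[87.8 80.7]]
w200 [[-71.9 -99.2]]
[ 275  123  118  113 6250] [  4.3 -11.2] ((9.56768798828125, -9.441596984863281), (205.587890625, 208.248046875), 89.9743881225586)
(415, 300) [[-27.8  23. ]]
(492, 365) [[-36.6 -40.4]]
(450, 143) [[71.7 60.6]]
(520, 205) [[61.2  0.4]]
(567, 210) [[ 74.8 -26.6]]
(640, 275) [[ 63.8 -88.2]]
[[170, 172, 169], [177, 178, 175], [180, 180, 178], [178, 179, 176], [179, 177, 171], [185, 173, 160], [214, 199, 189], [230, 228, 229], [232, 232, 233], [232, 231, 232]]
[[174, 176, 173], [188, 189, 186], [186, 186, 184], [185, 186, 183], [184, 182, 177], [191, 177, 165], [215, 201, 191], [229, 226, 225], [231, 230, 231], [230, 228, 229]]
[[175, 177, 173], [185, 185, 183], [185, 187, 183], [183, 183, 181], [186, 180, 176], [200, 188, 177], [222, 212, 205], [225, 224, 224], [226, 224, 226], [226, 224, 225]]
```

```bash
cat >> h.py <<'E'
def cloud(n,d):
    K,T=cam(n);v,u=np.mgrid[:400,:640];P=np.stack([(u-K[0,2])/K[0,0]*d,(v-K[1,2])/K[1,1]*d,d],-1)
    return (P-T[:3,3])@T[:3,:3]
def carriers(d,lo,hi,show=True):
    P=cloud("top",d);C=toC(P.reshape(-1,3)).reshape(400,640,2);zz=(P[...,2]-.122)*1e3
    m=((zz>lo)&(zz<hi)&(C[...,0]>-93)&(C[...,0]<128)&(C[...,1]>-116)&(C[...,1]<100)).astype(np.uint8)
    n,lab,st,ce=cv2.connectedComponentsWithStats(m)
    for i in range(1,n):
        if st[i,4]<25:continue
        q=lab==i;r=cv2.minAreaRect(C[q].astype(np.float32))
        print(st[i,4],C[q].mean(0).round(1),"z",np.median(zz[q]).round(1),np.round(r[0],1),np.round(r[1],1),round(r[2],1))
    return P,C,zz
E
python3 - <<'E'
from h import *
z=np.load("top0.npz");d=z["d"]
P,C,zz=carriers(d,20,60)
q=(abs(C[...,0])<20)&(abs(C[...,1]+60)<30);print("deck z",np.median(zz[q]))
E
```

```text
80 [87.5 81.7] z 29.9 [89.  82.9] [21.8 23.1] 22.3
201 [64.4 31.4] z 45.2 [66.  32.6] [61.9 14.1] 77.4
213 [ 67.7 -55.4] z 45.0 [ 69.7 -55.2] [61.6 15.5] 80.1
198 [-34.3  -6.9] z 45.3 [-32.7  -6. ] [62.  15.1] 85.0
130 [-71.8 -97. ] z 35.7 [-70.4 -96.5] [28.5 28.5] 75.7
deck z 7.936000042360419
```

```bash
python3 - <<'E'
from h import *
z=np.load("top0.npz");d=z["d"]
P,C,zz=carriers(d,900,901)
for u,v in ((390,180),(410,210),(430,160),(340,175),(300,200)): print(u,v,P[v-2:v+3,u-2:u+3].reshape(-1,3).mean(0).round(4))
ds=np.load("scene0.npz")["d"];Ps=cloud("scene",ds)
Cs=toC(Ps.reshape(-1,3)).reshape(400,640,2)
q=(abs(Cs[...,0])<20)&(abs(Cs[...,1]+60)<30)&(Ps[...,2]>.09)&(Ps[...,2]<.15);print("scene deck",np.median(Ps[q][:,2]))
for lo in (20,):
    m=((zz>lo)&(zz<60)&(C[...,0]>-93)&(C[...,0]<128)&(C[...,1]>-116)&(C[...,1]<100)).astype(np.uint8)
    n,lab,st,ce=cv2.connectedComponentsWithStats(m)
    for i in range(1,n):
        if st[i,4]<25:continue
        ys,xs=np.nonzero(lab==i);A=toC(ray("top",np.c_[xs,ys],.160)).astype(np.float32);r=cv2.minAreaRect(A);print(A.mean(0).round(1),np.round(r[1],1),r[2])
E
```

```text
390 180 [ 0.5655 -0.3891  0.0183]
410 210 [ 0.4887 -0.4495  0.0077]
430 160 [ 0.6222 -0.4888  0.0502]
340 175 [ 0.5403 -0.2463  0.1295]
300 200 [ 0.4688 -0.1528  0.1295]
scene deck 0.128697594425667
[86.  80.8] [24.2 22.2] 7.257879257202148
[65.4 31.9] [65.7 17.8] 76.54902648925781
[ 68.8 -55.2] [62.2 21.1] 79.30448913574219
[-33.4  -6.4] [63.7 18.6] 85.41288757324219
[-71.4 -97. ] [28.5 28.5] 32.96964645385742
```

```bash
python3 - <<'E'
from h import *
z=np.load("top0.npz");d=z["d"];im=z["im"]
P=cloud("top",d)
for u,v in ((420,248),(270,160),(470,262),(240,200),(560,40)): print(u,v,P[v-2:v+3,u-2:u+3].reshape(-1,3).mean(0).round(4),im[v,u])
hsv=cv2.cvtColor(im,cv2.COLOR_RGB2HSV)
m=cv2.inRange(hsv,(100,110,60),(125,255,255));m[:,:205]=0;m[:,415:]=0;m[:118]=0;m[255:]=0
c=lambda x,y:np.array([x/3.8+205,y/3.8+105])
A,B,Cc,M=c(447,57),c(730,230),c(547,518),c(260,330);L=c(302,268)
ys,xs=np.nonzero(m);Q=np.c_[xs,ys].astype(float);D=.007
for nm,a,b,zz in(("far",A,B,.126),("rear",B,Cc,.126),("fen",Cc,M,.140),("front",L,A,.126)):
    t=(b-a)/np.linalg.norm(b-a);n=np.array([-t[1],t[0]])
    s=(Q-a)@t;k=(abs((Q-a)@n)<3)&(s>4)&(s<np.linalg.norm(b-a)-4)
    W=ray("top",Q[k],zz+D)[:,:2]
    v=cv2.fitLine(W.astype(np.float32),cv2.DIST_HUBER,0,1e-4,1e-4).ravel()
    print(f"{nm}=np.array({v[2:].round(4).tolist()})",round(np.degrees(np.arctan2(v[1],v[0])),2))
E
```

```text
420 248 [ 0.3882 -0.4821  0.0011] [89 89 85]
270 160 [ 0.5969 -0.0532  0.0075] [183 191 179]
470 262 [ 0.3621 -0.6174  0.0016] [83 85 81]
240 200 [ 4.781e-01  1.830e-02 -3.000e-04] [46 49 46]
560 40 [ 1.0429e+00 -8.7740e-01  4.0000e-04] [36 38 40]
far=np.array([0.6287999749183655, -0.28940001130104065]) 61.6
rear=np.array([0.4593999981880188, -0.3224000036716461]) -27.98
fen=np.array([0.42590001225471497, -0.18230000138282776]) 61.83
front=np.array([0.6014999747276306, -0.14550000429153442]) -28.21
```

```bash
python3 - <<'E'
s=open('h.py').read()
s=s.replace("front=np.array([.6037,-.1451]);rear=np.array([.4606,-.3232]);far=np.array([.6312,-.2899]);fen=np.array([.4269,-.1822])","front=np.array([.6015,-.1455]);rear=np.array([.4594,-.3224]);far=np.array([.6288,-.2894]);fen=np.array([.4259,-.1823])").replace("-.122)*1e3","-.1295)*1e3")
s+='''
from scipy.spatial.transform import Rotation as Rn
def plan(x=None,y=None,tip=None,yaw=None):
    """increment from current commanded~measured pose to tip at (x,y) chute mm, tip height mm above deck (0.129); tool pointing down, tool y at chute angle yaw deg"""
    s=ctrl.get_state();p=np.array(s["eef_pos"]);R=Rn.from_quat(s["tcp_rot"])
    c=toC(p)[0];print("t",round(s["time"],2),"now chute",c.round(1),"tip h",round((p[2]-.014-.129)*1e3,1),"tool y ang in chute",np.degrees(np.arctan2(R.as_matrix()[1,1],R.as_matrix()[0,1])).round(1)+28.1,"F",np.round(s["contact_force"],1),"open",round(s["opening"],3))
    if x is None:return
    W=np.r_[toW(x,y),.129+.014+tip/1e3];dl=R.inv().apply(W-p)*100
    if yaw is None: dr=np.zeros(3)
    else:
        a=np.radians(yaw-28.1);yt=np.array([np.cos(a),np.sin(a),0]);zt=np.array([0,0,-1.]);xt=np.cross(yt,zt)
        dr=(R.inv()*Rn.from_matrix(np.c_[xt,yt,zt])).as_rotvec()
    print("rot",dr.round(3),"shift cm",dl.round(2))
'''
open('h.py','w').write(s)
E
python3 - <<'E'
from h import *
print("O",O.round(4),far@ex-.132-(fen@ex+.0975))
z=np.load("top0.npz");d=z["d"]
P,C,zz=carriers(d,20,60)
m=((zz>20)&(zz<60)&(C[...,0]>-93)&(C[...,0]<128)&(C[...,1]>-116)&(C[...,1]<100)).astype(np.uint8)
n,lab,st,ce=cv2.connectedComponentsWithStats(m)
for i in range(1,n):
    if st[i,4]<25:continue
    ys,xs=np.nonzero(lab==i);A=toC(ray("top",np.c_[xs,ys],.167)).astype(np.float32);r=cv2.minAreaRect(A);print(A.mean(0).round(1),np.round(r[1],1),r[2])
plan(20,-7,30,180);plan(20,-7,30,0);plan(20,-7,30,90);plan(20,-7,30,-90)
E
```

```text
O [ 0.5174 -0.2179] -7.108640641650954e-05
66 [89.7 82.3] z 23.6 [91.2 83.1] [22. 22.] 16.9
183 [66.4 32.7] z 37.9 [67.6 33.2] [61.9 14.1] 77.4
195 [ 69.7 -54.7] z 37.7 [ 71.3 -54.5] [61.6 15.5] 80.1
181 [-32.2  -6.3] z 38.1 [-31.1  -5.4] [62.  15.1] 85.0
126 [-69.8 -96.4] z 28.2 [-68.5 -96.1] [28.8 28. ] 67.1
[86.7 80.5] [21.3 23.2] 79.19903564453125
[66.  32.5] [63.5 17.6] 76.54902648925781
[ 69.3 -54.8] [62.  18.6] 80.5508041381836
[-32.3  -6.4] [62.8 16.9] 85.41288757324219
[-70.5 -96.4] [28.3 28.3] 32.969547271728516
t 0.1 now chute [ -75.5 -521.6] tip h 101.0 tool y ang in chute -44.199999999999996 F [-0.4 -0.1 -0.4] open 0.996
rot [-1.00e-03  2.00e-03  2.37e+00] shift cm [ 43.55 -29.02   7.18]
t 0.1 now chute [ -75.5 -521.6] tip h 101.0 tool y ang in chute -44.199999999999996 F [-0.4 -0.1 -0.4] open 0.996
rot [-0.002 -0.001 -0.772] shift cm [ 43.55 -29.02   7.18]
t 0.1 now chute [ -75.5 -521.6] tip h 101.0 tool y ang in chute -44.199999999999996 F [-0.4 -0.1 -0.4] open 0.996
rot [-1.000e-03 -3.000e-03 -2.342e+00] shift cm [ 43.55 -29.02   7.18]
t 0.1 now chute [ -75.5 -521.6] tip h 101.0 tool y ang in chute -44.199999999999996 F [-0.4 -0.1 -0.4] open 0.996
rot [-0.002  0.001  0.799] shift cm [ 43.55 -29.02   7.18]
```

```bash
python3 - <<'E'
from h import *
plan(8,-8,60,0)
E
```

```text
t 0.1 now chute [ -75.5 -521.6] tip h 101.0 tool y ang in chute -44.199999999999996 F [-0.4 -0.1 -0.4] open 0.996
rot [-0.002 -0.001 -0.772] shift cm [ 42.64 -29.82   4.18]
```

Emit:
servo_tool(increments="0 0 -0.1 4 -2.8 0 0;0 0 -0.2 8 -5.6 0 0;0 0 -0.3 12 -8.4 0 0;0 0 -0.4 16 -11.2 0 0;0 0 -0.5 20 -14 0 0;0 0 -0.6 24 -16.8 0 0;0 0 -0.7 28 -19.6 0 0;0 0 -0.772 32 -22.4 0 0;0 0 -0.772 35 -24.5 0 0;0 0 -0.772 38 -26.6 0 0", grip_force=30)

```text
time: 0.93
eef_pos: [0.4584, -0.3096, 0.2449]
tcp_rot: [0.858, 0.514, -0.0, -0.0]
contact_force: [1.9, -0.2, -0.8]
opening: -0.005
```

```bash
python3 - <<'E'
from h import *
plan(8,-8,40,0)
E
```

```text
t 0.93 now chute [  -8.8 -108.7] tip h 101.9 tool y ang in chute 0.0 F [ 1.9 -0.2 -0.8] open -0.005
rot [-0.001 -0.     0.   ] shift cm [10.07  1.69  6.19]
```

Emit:
servo_tool(increments="0 0 0 3 0.6 1 0;0 0 0 6 1.2 2 0;0 0 0 8 1.5 3 0;0 0 0 9 1.5 4.2 0;0 0 0 9 1.5 4.2 0")

```text
time: 1.35
eef_pos: [0.5124, -0.2367, 0.1997]
tcp_rot: [0.857, 0.516, -0.001, -0.003]
contact_force: [-0.8, -0.2, 0.2]
opening: 0.0
```

```bash
python3 - <<'E'
from h import *
plan(8,-8,25,0)
for n,(a,b,c,e) in (("top",(105,255,205,415)),("scene",(110,270,225,425))):
    im,d=ctrl.read_camera(n);np.savez(n+"1.npz",im=im,d=d)
    cv2.imwrite(f"pics/{n}1.png",cv2.resize(im[a:b,c:e,::-1],None,fx=3.6,fy=3.6,interpolation=cv2.INTER_CUBIC))
E
```

```text
t 1.35 now chute [  4.5 -18.9] tip h 56.7 tool y ang in chute 0.20000000000000284 F [-0.8 -0.2  0.2] open 0.0
rot [-0.006 -0.001  0.003] shift cm [1.08 0.37 3.17]
```

View pics/top1.png

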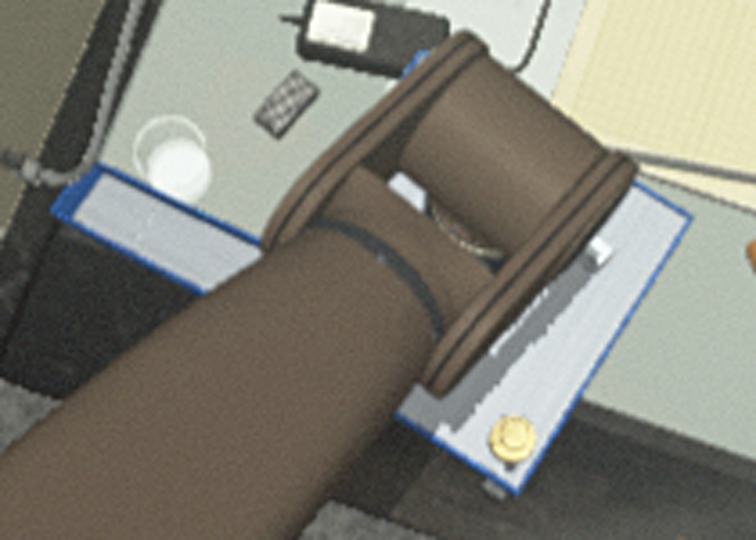

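View pics/scene1.png

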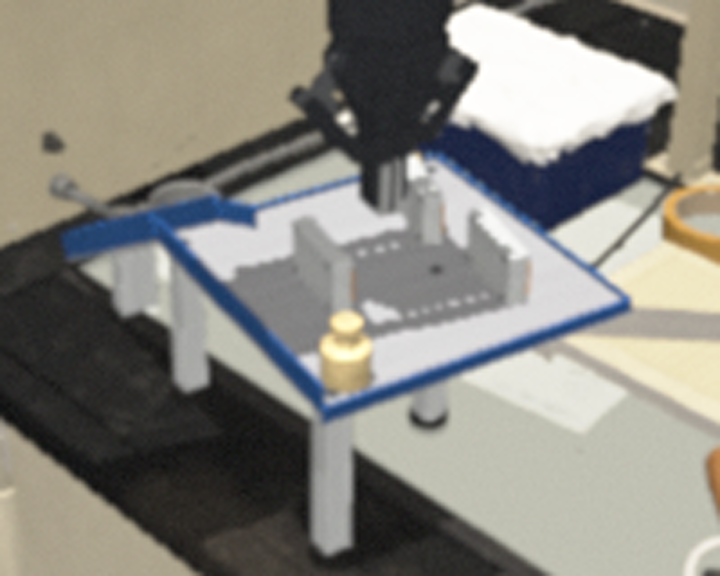

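Emit:
servo_tool(increments="0 0 0 0.6 0.2 1.2 0;0 0 0 1 0.2 2.4 0;0 0 0 1 0.2 2.9 0;0 0 0 1 -0.4 2.9 0;0 0 0 1 -1 2.9 0;0 0 0 1 -1.4 2.9 0")

```text
time: 1.95
eef_pos: [0.5049, -0.2238, 0.1743]
tcp_rot: [0.858, 0.514, -0.0, -0.0]
contact_force: [-0.4, 0.5, 0.4]
opening: 0.0
```

```bash
python3 - <<'E'
from h import *
plan(-30,-8,28,0)
E
```

```text
t 1.95 now chute [ -8.2 -11.1] tip h 31.3 tool y ang in chute 0.0 F [-0.4  0.5  0.4] open 0.0
rot [-0.  0.  0.] shift cm [ 0.31 -2.18  0.33]
```

Emit:
servo_tool(increments="0 0 0 0.3 -0.3 0.2 0;0 0 0 0.3 -0.6 0.2 0;0 0 0 0.3 -0.9 0.2 0;0 0 0 0.3 -1.2 0.2 0;0 0 0 0.3 -1.5 0.2 0;0 0 0 0.3 -1.8 0.2 0;0 0 0 0.3 -2 0.2 0;0 0 0 0.3 -2 0.2 0;0 0 0 0.3 -2 0.2 0")

```text
time: 2.7
eef_pos: [0.4894, -0.2118, 0.1724]
tcp_rot: [0.858, 0.514, 0.0, 0.0]
contact_force: [-0.0, 0.2, -0.3]
opening: 0.004
```

```bash
cat >> h.py <<'E'
def snap(tag,names=("scene",)):
  for n in names:
    a,b,c,e=dict(top=(105,255,205,415),scene=(110,270,225,425))[n]
    im,d=ctrl.read_camera(n);np.savez(f"{n}{tag}.npz",im=im,d=d)
    cv2.imwrite(f"pics/{n}{tag}.png",cv2.resize(im[a:b,c:e,::-1],None,fx=3.6,fy=3.6,interpolation=cv2.INTER_CUBIC))
E
python3 - <<'E'
from h import *
plan(-30,-8,28,0);snap(2)
E
```

```text
t 2.7 now chute [-27.5  -7.8] tip h 29.4 tool y ang in chute 0.0 F [-0.   0.2 -0.3] open 0.004
rot [0. 0. 0.] shift cm [-0.02 -0.25  0.14]
```

View pics/scene2.png

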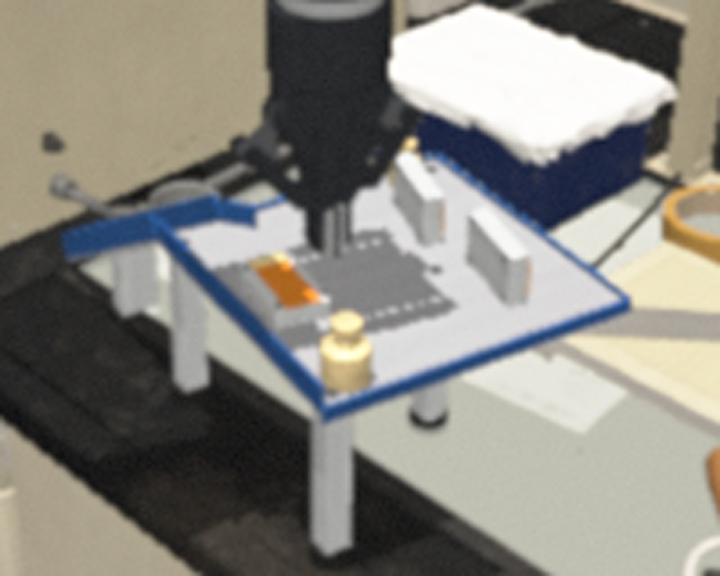

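```bash
cat >> h.py <<'E'
def orange(tag,n="scene",z=.143):
    q=np.load(f"{n}{tag}.npz");im=q["im"];d=q["d"];hsv=cv2.cvtColor(im,cv2.COLOR_RGB2HSV)
    m=cv2.inRange(hsv,(5,110,90),(24,255,255));P=cloud(n,d);C=toC(P.reshape(-1,3)).reshape(400,640,2)
    m[(P[...,2]<.02)|(P[...,2]>.2)|(abs(C[...,0])>125)|(C[...,1]<-125)|(C[...,1]>290)]=0
    k,lab,st,ce=cv2.connectedComponentsWithStats(m)
    for i in range(1,k):
        if st[i,4]<8:continue
        ys,xs=np.nonzero(lab==i);A=toC(ray(n,np.c_[xs,ys],z)).astype(np.float32);r=cv2.minAreaRect(A)
        print(st[i,:],"mean",A.mean(0).round(1),"rect",np.round(r[0],1),np.round(r[1],1),round(r[2],1),"zdepth",np.percentile((P[ys,xs,2]-.129)*1e3,[10,50,90]).round(1))
E
python3 - <<'E'
from h import *
orange(2)
q=np.load("scene2.npz");P=cloud("scene",q["d"]);C=toC(P.reshape(-1,3)).reshape(400,640,2);z=(P[...,2]-.129)*1e3
m=(z>4)&(z<25)&(C[...,0]>-92)&(C[...,0]<-20)&(C[...,1]>-60)&(C[...,1]<60)
print(C[m].min(0),C[m].max(0),np.percentile(z[m],[5,25,50,75,95]).round(1))
for x0 in range(-90,-30,5):
    s=m&(C[...,0]>x0)&(C[...,0]<x0+5);
    if s.sum():print(x0,s.sum(),np.median(z[s]).round(1),C[s][:,1].min().round(),C[s][:,1].max().round())
E
```

```text
[296 182  17  13 126] mean [-57.5  -7. ] rect [-56.9  -6. ] [54.7 23.4] 83.1 zdepth [13.4 14.2 15.5]
[-79.94344677 -37.94894566] [-36.79133342  27.85575501] [ 5.3 12.3 13.7 14.5 15.5]
-80 36 10.6 -38.0 9.0
-75 50 12.9 -36.0 22.0
-70 42 13.9 -36.0 28.0
-65 44 14.0 -37.0 27.0
-60 39 14.1 -37.0 23.0
-55 38 13.8 -38.0 24.0
-50 36 13.8 -38.0 25.0
-45 34 13.7 -38.0 25.0
-40 10 13.9 -9.0 22.0
```

Emit:
servo_tool(increments="0 0 0 0.2 0.8 0 0;0 0 0 0.2 1.4 0 0;0 0 0 0.2 1.4 1 0;0 0 0 0.2 1.4 2 0;0 0 0 0.2 1.4 2.4 0;0 0 0 0.2 1.4 2.5 0")

```text
time: 3.25
eef_pos: [0.5015, -0.2159, 0.1448]
tcp_rot: [0.858, 0.514, -0.001, -0.002]
contact_force: [0.9, -0.0, -0.8]
opening: -0.005
```

```bash
python3 - <<'E'
from h import *
plan(-42,-7,4,0)
E
```

```text
t 3.25 now chute [-14.9  -5.7] tip h 1.8 tool y ang in chute 0.0 F [ 0.9 -0.  -0.8] open -0.005
rot [-0.004 -0.     0.   ] shift cm [-0.13 -2.71 -0.21]
```

Emit:
servo_tool(increments="0 0 0 0 -0.3 -0.3 0;0 0 0 0 -0.7 -0.3 0;0 0 0 0 -1.1 -0.3 0;0 0 0 0 -1.5 -0.3 0;0 0 0 0 -1.9 -0.3 0;0 0 0 0 -2.2 -0.3 0;0 0 0 0 -2.5 -0.3 0;0 0 0 0 -2.5 -0.3 0;0 0 0 0 -2.5 -0.3 0")

```text
time: 4.0
eef_pos: [0.4807, -0.205, 0.1511]
tcp_rot: [0.857, 0.515, -0.0, 0.0]
contact_force: [-1.1, 0.5, 4.4]
opening: -0.001
```

```bash
python3 - <<'E'
from h import *
plan(-42,-7,4,0);snap(3);orange(3)
q=np.load("scene3.npz");P=cloud("scene",q["d"]);C=toC(P.reshape(-1,3)).reshape(400,640,2);z=(P[...,2]-.129)*1e3
m=(z>10)&(z<17)&(C[...,0]>-92)&(C[...,0]<-20)&(C[...,1]>-60)&(C[...,1]<60)
for x0 in range(-100,-30,5):
    s=m&(C[...,0]>x0)&(C[...,0]<x0+5);
    if s.sum():print(x0,s.sum(),np.median(z[s]).round(1),C[s][:,1].min().round(),C[s][:,1].max().round())
E
```

```text
t 4.0 now chute [-38.5  -5.9] tip h 8.1 tool y ang in chute 0.0 F [-1.1  0.5  4.4] open -0.001
rot [0. 0. 0.] shift cm [-0.11 -0.35  0.41]
[293 183  18  13 125] mean [-65.2  -6.7] rect [-65.1  -5.8] [53.9 22.5] 86.0 zdepth [13.1 14.4 15.8]
-90 9 12.9 -35.0 -10.0
-85 34 13.9 -35.0 23.0
-80 37 14.2 -35.0 27.0
-75 36 14.4 -37.0 26.0
-70 36 14.2 -36.0 24.0
-65 32 14.3 -37.0 29.0
-60 41 14.2 -40.0 27.0
-55 36 14.1 -37.0 25.0
-50 14 14.2 -33.0 23.0
-45 6 13.2 -21.0 -12.0
-40 3 12.4 -19.0 -19.0
-35 4 12.7 -19.0 -16.0
```

View pics/scene3.png

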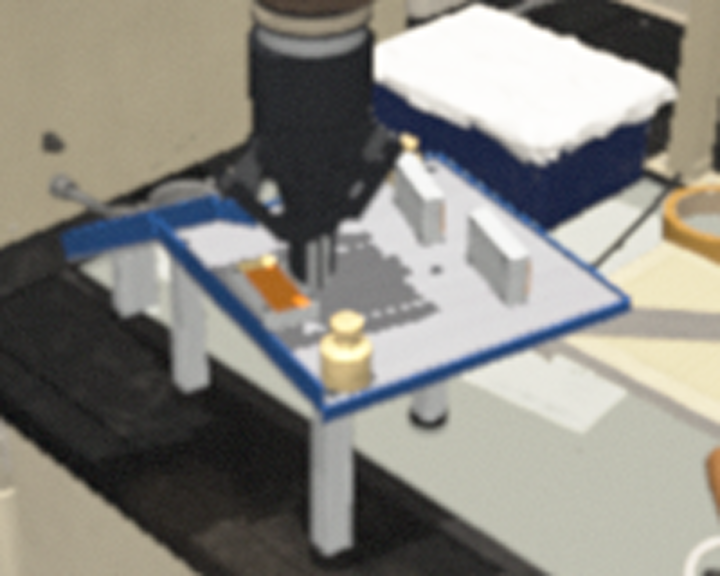

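Emit:
servo_tool(increments="0 0 0 0 0 0.2 0;0 0 0 0 0 0.2 0;0 0 0 0 0 0.2 0")

```text
time: 4.3
eef_pos: [0.4821, -0.2059, 0.151]
tcp_rot: [0.857, 0.515, 0.001, 0.002]
contact_force: [-1.4, 0.8, 11.0]
opening: 0.003
```

```bash
python3 - <<'E'
from h import *
plan(-48,-7,4,0)
E
```

```text
t 4.3 now chute [-36.8  -6. ] tip h 8.0 tool y ang in chute 0.0 F [-1.4  0.8 11. ] open 0.003
rot [0.004 0.    0.001] shift cm [-0.1  -1.12  0.4 ]
```

Emit:
servo_tool(increments="0 0 0 0 0.3 -0.5 0;0 0 0 0 1 -1 0;0 0 0 0 1.4 -1 0;0 0 0 0 1.4 -0.5 0;0 0 0 0 1.4 -0.2 0;0 0 0 0 1.4 0 0;0 0 0 0 1.4 0 0")

```text
time: 4.88
eef_pos: [0.4921, -0.2109, 0.1466]
tcp_rot: [0.858, 0.514, -0.001, -0.001]
contact_force: [-0.3, 0.2, 0.3]
opening: 0.002
```

```bash
python3 - <<'E'
from h import *
plan(-48,-7,4,0);snap(4);orange(4)
q=np.load("scene4.npz");im=q["im"];cv2.imwrite("pics/z4.png",cv2.resize(im[150:215,270:350,::-1],None,fx=8,fy=8,interpolation=cv2.INTER_CUBIC))
E
```

```text
t 4.88 now chute [-25.6  -5.7] tip h 3.6 tool y ang in chute 0.0 F [-0.3  0.2  0.3] open 0.002
rot [-0.003 -0.     0.   ] shift cm [-0.13 -2.24 -0.03]
[293 183  17  13 129] mean [-65.2  -6.7] rect [-65.1  -6.1] [54.4 23.3] 82.5 zdepth [13.1 14.2 15.4]
```

View pics/z4.png

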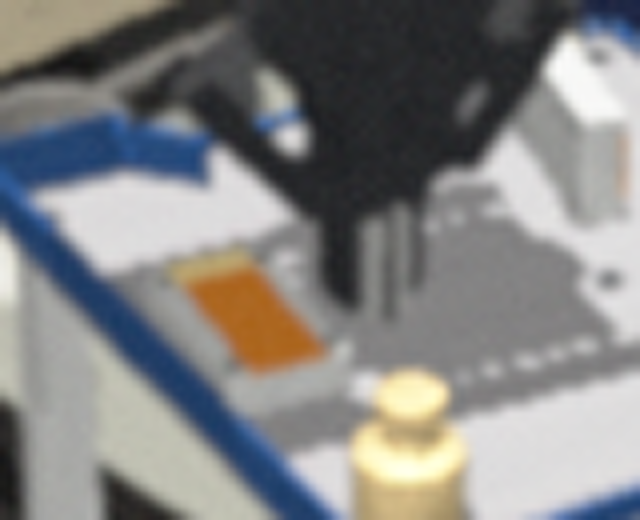

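```bash
python3 - <<'E'
from h import *
print(np.round(ctrl.get_state()["qpos"],3))
plan(-25,-7,20,90);plan(-25,-7,20,-90)
E
```

```text
[-0.594  0.086  1.998  0.     1.06  -0.104]
t 4.93 now chute [-25.3  -5.7] tip h 4.1 tool y ang in chute 0.0 F [ 0.2  0.6 -0.7] open -0.0
rot [-0.002 -0.002 -1.57 ] shift cm [-0.13  0.03 -1.59]
t 4.93 now chute [-25.3  -5.7] tip h 4.1 tool y ang in chute 0.0 F [ 0.2  0.6 -0.7] open -0.0
rot [-0.002  0.002  1.571] shift cm [-0.13  0.03 -1.59]
```

Emit:
servo_tool(increments="0 0 0.12 0 0.3 -0.6 0;0 0 0.24 0 0.5 -1 0;0 0 0.36 0 0.5 -1 0;0 0 0.48 0 0.5 -1 0;0 0 0.6 0 0.5 -1 0;0 0 0.72 0 0.5 -1 0;0 0 0.84 0 0.5 -1 0;0 0 0.96 0 0.5 -1 0;0 0 1.08 0 0.5 -1 0;0 0 1.2 0 0.5 -1 0")

```text
time: 5.77
eef_pos: [0.4973, -0.2137, 0.1582]
tcp_rot: [0.998, -0.063, -0.0, -0.0]
contact_force: [0.4, 0.1, -0.0]
opening: -0.001
```

Emit:
servo_tool(increments="0 0 0.12 0 0 0.4 0;0 0 0.24 0 0 0.8 0;0 0 0.37 0 0 1 0;0 0 0.37 0 0 1.1 0")

```text
time: 6.1
eef_pos: [0.4971, -0.2136, 0.1468]
tcp_rot: [0.97, -0.243, -0.0, -0.0]
contact_force: [-0.3, 0.3, 0.8]
opening: 0.0
```

```bash
python3 - <<'E'
from h import *
plan(-48,-7,3,-90)
E
```

```text
t 6.1 now chute [-19.9  -5.8] tip h 3.8 tool y ang in chute -90.1 F [-0.3  0.3  0.8] open 0.0
rot [-0.     0.001 -0.001] shift cm [-2.81  0.13  0.09]
```

Emit:
servo_tool(increments="0 0 0 -0.4 0 0 0;0 0 0 -0.9 0 0 0;0 0 0 -1.3 0 0 0;0 0 0 -1.6 0 0 0;0 0 0 -1.9 0 0 0;0 0 0 -2.2 0 0 0;0 0 0 -2.5 0 0 0;0 0 0 -2.5 0 0 0;0 0 0 -2.5 0 0 0")

```text
time: 6.85
eef_pos: [0.4753, -0.2021, 0.1475]
tcp_rot: [0.97, -0.242, 0.0, 0.0]
contact_force: [0.1, 0.3, -0.0]
opening: 0.001
```

```bash
python3 - <<'E'
from h import *
plan(-48,-7,3,-90);snap(5);orange(5)
E
```

```text
t 6.85 now chute [-44.6  -5.9] tip h 4.5 tool y ang in chute -89.9 F [ 0.1  0.3 -0. ] open 0.001
rot [ 0.    -0.     0.001] shift cm [-0.34  0.11  0.15]
[289 185  19  13 129] mean [-74.8  -9.1] rect [-74.7  -7.8] [53.7 23.3] 89.1 zdepth [13.1 14.4 15.5]
```

View pics/scene5.png

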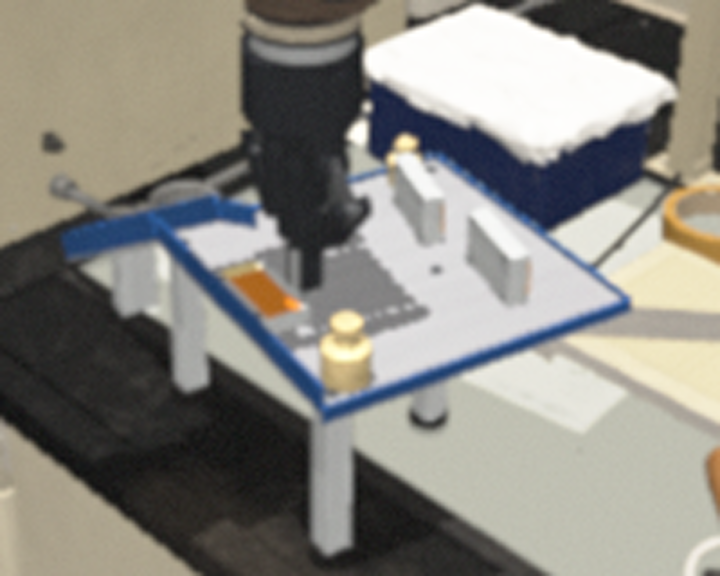

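Emit:
servo_tool(increments="0 0 0 0.3 0 -1 0;0 0 -0.12 0.3 1 -2.5 0;0 0 -0.24 0 2.5 -3 0;0 0 -0.36 -1 4 -3 0;0 0 -0.48 -2 5.3 -3 0;0 0 -0.6 -2.9 5.3 -3 0;0 0 -0.72 -2.9 5.3 -3 0;0 0 -0.84 -2.9 5.3 -3 0;0 0 -0.96 -2.9 5.3 -3 0;0 0 -1.08 -2.9 5.3 -3 0")

```text
time: 7.73
eef_pos: [0.4251, -0.2355, 0.1782]
tcp_rot: [0.956, 0.294, 0.0, 0.0]
contact_force: [0.6, 0.1, 0.1]
opening: -0.004
```

Emit:
servo_tool(increments="0 0 -0.12 0 0 0 0;0 0 -0.24 0 0 0 0;0 0 -0.36 0 0 0 0;0 0 -0.49 0 0 0 0;0 0 -0.49 0 0 0 0")

```text
time: 8.15
eef_pos: [0.4252, -0.2355, 0.1781]
tcp_rot: [0.857, 0.515, 0.0, 0.0]
contact_force: [0.1, 0.1, 0.5]
opening: -0.002
```

```bash
python3 - <<'E'
from h import *
plan(-74,-59,4,0)
E
```

```text
t 8.15 now chute [-73.1 -59. ] tip h 35.1 tool y ang in chute 0.20000000000000284 F [0.1 0.1 0.5] open -0.002
rot [0.    0.    0.003] shift cm [-0.   -0.09  3.11]
```

Emit:
servo_tool(increments="0 0 0 0 -0.1 1 0;0 0 0 0 -0.1 2 0;0 0 0 0 -0.1 2.7 0;0 0 0 0 -0.1 3.1 0;0 0 0 0 -0.1 3.1 0;0 0 0 0.6 -0.1 3.1 0;0 0 0 1.2 -0.1 3.1 0;0 0 0 1.8 -0.1 3.1 0;0 0 0 2.4 -0.1 3.1 0;0 0 0 3 -0.1 3.1 0")

```text
time: 8.98
eef_pos: [0.4387, -0.2077, 0.1467]
tcp_rot: [0.857, 0.515, 0.0, 0.0]
contact_force: [-0.6, 0.3, -0.2]
opening: 0.001
```

```bash
python3 - <<'E'
from h import *
plan(-74,60,4,0);snap(6);orange(6)
E
```

```text
t 8.98 now chute [-74.2 -28.1] tip h 3.7 tool y ang in chute 0.0 F [-0.6  0.3 -0.2] open 0.001
rot [0.001 0.    0.001] shift cm [ 8.81  0.03 -0.03]
[286 183  10  11  38] mean [-81.4  10.1] rect [-79.8  10. ] [ 9.9 47.4] 0.0 zdepth [13.4 14.3 54.1]
```

View pics/scene6.png

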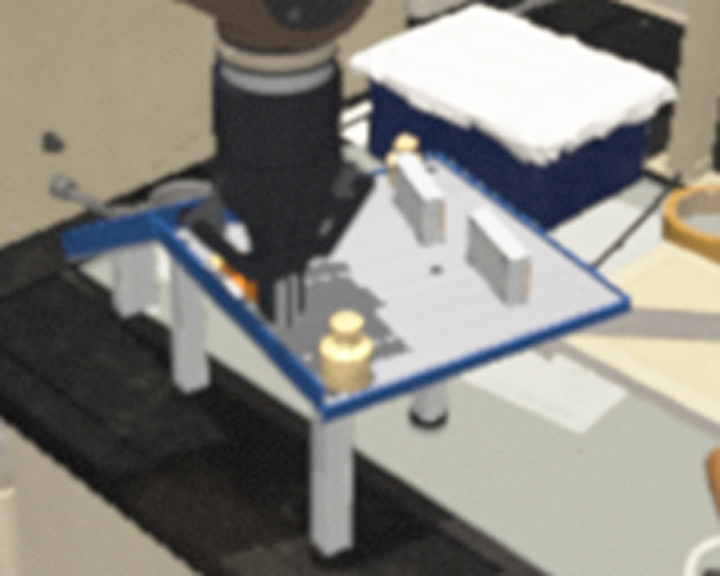

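Emit:
servo_tool(increments="0 0 0 1 0 0 0;0 0 0 2 0 0 0;0 0 0 3 0 0 0;0 0 0 4 0 0 0;0 0 0 5 0 0 0;0 0 0 6 0 0 0;0 0 0 7 0 0 0;0 0 0 8 0 0 0;0 0 0 8.8 0 0 0;0 0 0 9.5 0 0 0")

```text
time: 9.87
eef_pos: [0.4833, -0.1236, 0.1463]
tcp_rot: [0.857, 0.515, -0.0, -0.0]
contact_force: [0.3, 0.0, 0.9]
opening: -0.001
```

Emit:
servo_tool(increments="0 0 0 0.5 0 0 0;0 0 0 1 0 0 0;0 0 0 1.5 0 0 0;0 0 0 1.5 0 0 0")

```text
time: 10.2
eef_pos: [0.4902, -0.1107, 0.1463]
tcp_rot: [0.857, 0.515, 0.0, -0.0]
contact_force: [0.4, -0.4, -0.3]
opening: -0.002
```

```bash
python3 - <<'E'
from h import *
plan(-74,60,4,0);snap(7,("scene","top"));orange(7)
E
```

```text
t 10.2 now chute [-74.5  81.8] tip h 3.3 tool y ang in chute 0.10000000000000142 F [ 0.4 -0.4 -0.3] open -0.002
rot [-0.    -0.     0.001] shift cm [-2.18  0.05 -0.07]
```

View pics/scene7.png

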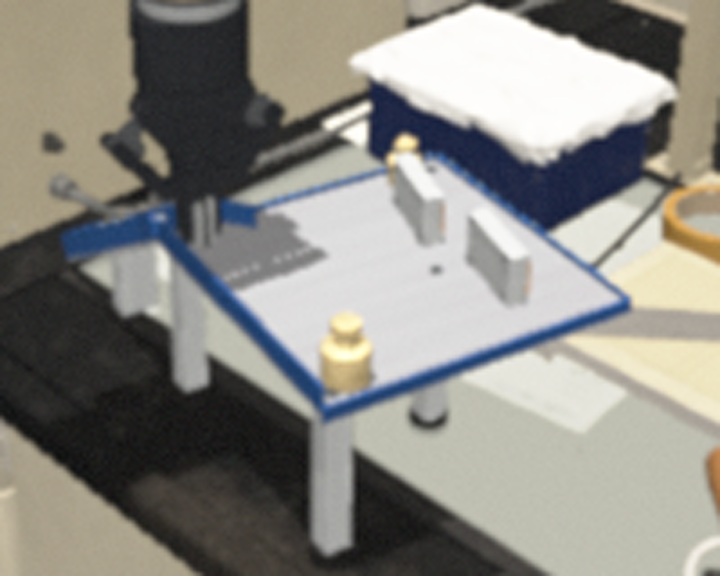

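View pics/top7.png

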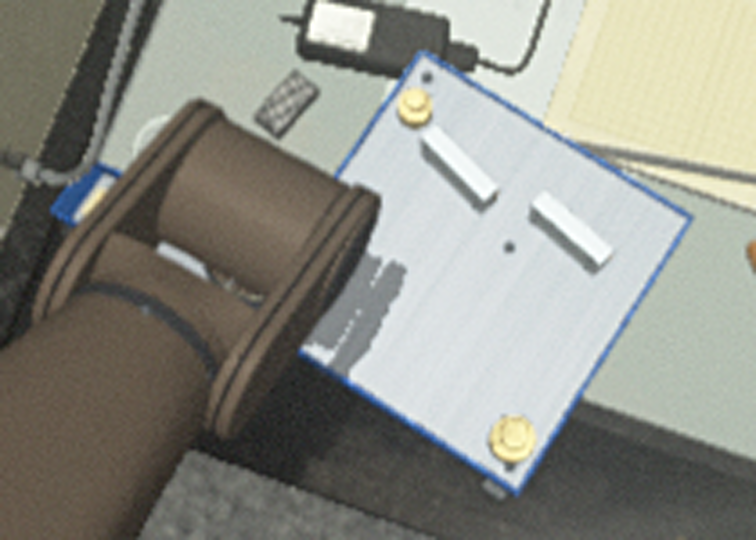

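Emit:
servo_tool(increments="0 0 0 -0.3 0 -2 0;0 0 0.12 -1 0 -5 0;0 0 0.24 -2 2 -6.2 0;0 0 0.36 -3 5 -6.2 0;0 0 0.48 -4 8 -6.2 0;0 0 0.6 -5 11 -6.2 0;0 0 0.72 -5.5 14 -6.2 0;0 0 0.84 -5.5 16 -6.2 0;0 0 0.96 -5.5 16.6 -6.2 0;0 0 1.08 -5.5 16.6 -6.2 0")

```text
time: 11.13
eef_pos: [0.6114, -0.2396, 0.2078]
tcp_rot: [1.0, -0.003, 0.0, 0.0]
contact_force: [-1.0, 0.3, -0.3]
opening: -0.003
```

Emit:
servo_tool(increments="0 0 0.12 0 0 0 0;0 0 0.24 0 0 0 0;0 0 0.36 0 0 0 0;0 0 0.48 0 0 0 0;0 0 0.6 0 0 0 0;0 0 0.72 0 0 0 0;0 0 0.72 0 0 0 0;0 0 0.72 0 0 0 0")

```text
time: 11.8
eef_pos: [0.6102, -0.2382, 0.2081]
tcp_rot: [0.936, -0.351, -0.0, 0.0]
contact_force: [0.2, 0.6, -0.6]
opening: 0.0
```

```bash
python3 - <<'E'
from h import *
plan(91,27,28,-103);snap(8,("scene","top"));print(np.round(ctrl.get_state()["qpos"],2))
E
```

```text
t 11.8 now chute [91.5 25.8] tip h 65.1 tool y ang in chute -103.0 F [ 0.2  0.6 -0.6] open 0.0
rot [0.    0.    0.001] shift cm [-0.07 -0.11  3.71]
[-0.53  0.27  1.66 -0.    1.21  1.76]
```

View pics/scene8.png

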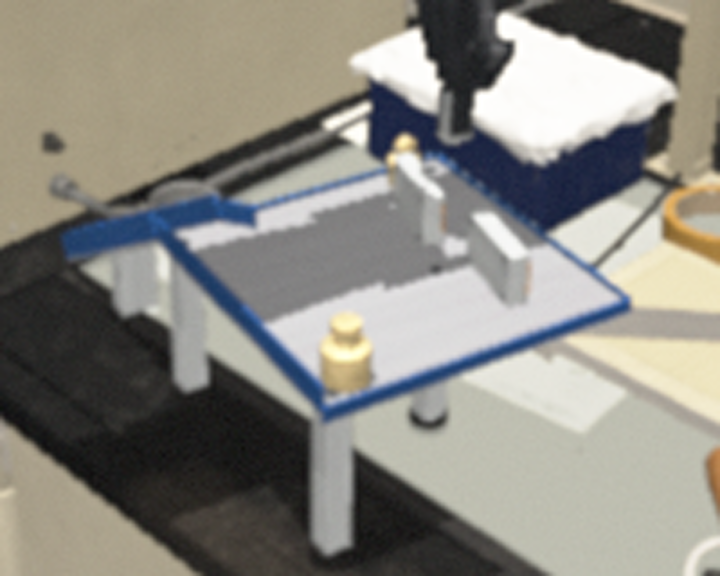

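View pics/top8.png

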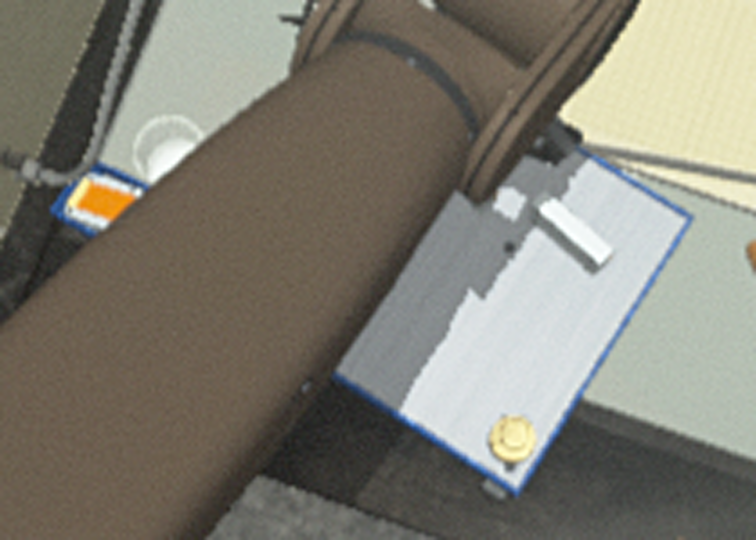

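Emit:
servo_tool(increments="0 0 0 0 0 1.3 0;0 0 0 0 0 2.6 0;0 0 0 0 0 3.6 0;0 0 0 -0.4 0 3.7 0;0 0 0 -0.8 0 3.7 0;0 0 0 -1.2 0 3.7 0;0 0 0 -1.6 0 3.7 0;0 0 0 -2 0 3.7 0;0 0 0 -2.4 0 3.7 0;0 0 0 -2.8 0 3.7 0")

```text
time: 12.73
eef_pos: [0.5893, -0.2192, 0.1719]
tcp_rot: [0.936, -0.352, 0.0, 0.0]
contact_force: [-0.2, 0.1, -0.0]
opening: 0.003
```

Emit:
servo_tool(increments="0 0 0 0 0 0 0;0 0 0 0.8 0 -0.3 0;0 0 0 0.8 0 -0.3 0")

```text
time: 12.98
eef_pos: [0.5966, -0.2258, 0.1755]
tcp_rot: [0.936, -0.352, 0.001, 0.0]
contact_force: [0.4, 0.1, 0.7]
opening: -0.006
```

```bash
python3 - <<'E'
from h import *
plan(93,-59,65,-100);snap(9);orange(9)
E
```

```text
t 12.98 now chute [73.7 30.3] tip h 32.5 tool y ang in chute -103.1 F [0.4 0.1 0.7] open -0.006
rot [-0.    -0.003 -0.054] shift cm [ 3.92  8.26 -3.24]
[323 164  15  11 101] mean [40.  36.8] rect [40.5 37.2] [54.1 21.9] 77.1 zdepth [12.9 14.3 15.5]
```

View pics/scene9.png

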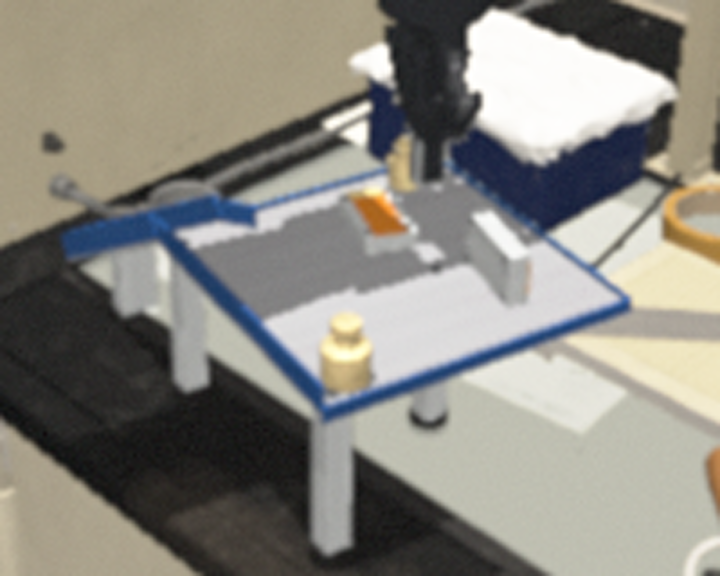

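Emit:
servo_tool(increments="0 0 0 0.5 0 -2 0;0 0 0 1.5 0.5 -3.2 0;0 0 -0.05 2.5 3 -3.2 0;0 0 -0.05 3.5 6 -3.2 0;0 0 -0.05 4.1 8.3 -3.2 0;0 0 -0.05 4.1 8.3 -3.2 0;0 0 -0.05 4.1 8.3 -2 0;0 0 -0.05 4.1 8.3 -0.6 0;0 0 -0.05 4.1 8.3 0.4 0;0 0 -0.05 4.1 8.3 0.4 0")

```text
time: 13.87
eef_pos: [0.5701, -0.3117, 0.1653]
tcp_rot: [0.945, -0.328, -0.004, -0.001]
contact_force: [-0.9, 1.5, -0.9]
opening: 0.002
```

```bash
python3 - <<'E'
from h import *
plan(67,-55,28,-100)
E
```

```text
t 13.87 now chute [ 90.7 -57.9] tip h 22.3 tool y ang in chute -100.20000000000002 F [-0.9  1.5 -0.9] open 0.002
rot [-0.     0.008 -0.003] shift cm [-2.39  0.13 -0.55]
```

Emit:
servo_tool(increments="0 0 0 0 0 -0.7 0;0 0 0 -0.4 0 -0.7 0;0 0 0 -0.8 0 -0.7 0;0 0 0 -1.2 0 -0.7 0;0 0 0 -1.6 0 -0.7 0;0 0 0 -2 0 -0.7 0;0 0 0 -2.4 0 -0.7 0;0 0 0 -2.5 0 -0.7 0;0 0 0 -2.5 0 -0.7 0;0 0 0 -1.5 0 -1 0")

```text
time: 14.7
eef_pos: [0.5588, -0.3038, 0.1795]
tcp_rot: [0.945, -0.328, -0.001, -0.0]
contact_force: [0.6, -1.2, -0.4]
opening: 0.003
```

```bash
python3 - <<'E'
from h import *
plan(76,38,40,-90);snap(10);orange(10)
E
```

```text
t 14.7 now chute [ 77.  -56.3] tip h 36.5 tool y ang in chute -100.20000000000002 F [ 0.6 -1.2 -0.4] open 0.003
rot [-0.     0.003 -0.179] shift cm [-1.77 -9.26 -0.35]
[324 164  14  12  99] mean [39.6 34.4] rect [39.4 35.1] [52.8 21.3] 76.2 zdepth [13.2 14.3 15.5]
[344 180  17  13 126] mean [ 43.6 -53.6] rect [ 44.1 -52.8] [55.6 23.1] 84.1 zdepth [12.9 14.3 15.6]
```

View pics/scene10.png

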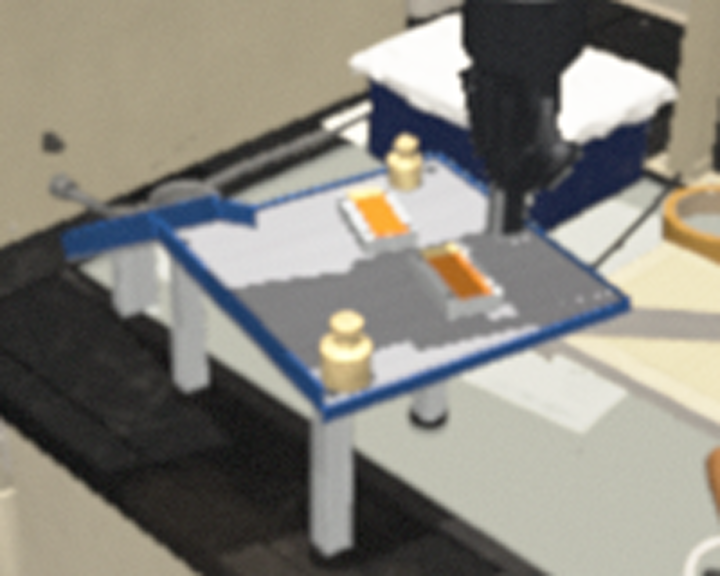

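Emit:
servo_tool(increments="0 0 -0.1 0 -2.5 0 0;0 0 -0.18 -0.4 -5 0 0;0 0 -0.18 -1 -7.5 0 0;0 0 -0.18 -1.5 -9 0 0;0 0 -0.18 -1.5 -9 0 0;0 0 -0.18 -1.5 -9 1.2 0;0 0 -0.18 -1.5 -9 2.4 0;0 0 -0.18 -1.5 -9 3.1 0;0 0 -0.18 -1.5 -9 3.1 0")

```text
time: 15.5
eef_pos: [0.6017, -0.2251, 0.1454]
tcp_rot: [0.97, -0.243, -0.003, -0.001]
contact_force: [0.1, 1.0, 0.0]
opening: -0.0
```

```bash
python3 - <<'E'
from h import *
plan(-46,36,4,-90)
E
```

```text
t 15.5 now chute [77.7 33.4] tip h 2.4 tool y ang in chute -90.0 F [0.1 1.  0. ] open -0.0
rot [ 0.     0.006 -0.   ] shift cm [-12.38  -0.26  -0.08]
```

Emit:
servo_tool(increments="0 0 0 -0.7 -0.1 -0.2 0;0 0 0 -1.4 -0.1 -0.2 0;0 0 0 -2.1 -0.1 -0.2 0;0 0 0 -2.9 -0.1 -0.2 0;0 0 0 -3.7 -0.1 -0.2 0;0 0 0 -4.5 -0.1 -0.2 0;0 0 0 -5.3 -0.1 -0.2 0;0 0 0 -6.1 -0.1 -0.2 0;0 0 0 -6.9 -0.1 -0.2 0;0 0 0 -7.5 -0.1 -0.2 0")

```text
time: 16.33
eef_pos: [0.5373, -0.1883, 0.1513]
tcp_rot: [0.97, -0.242, -0.0, -0.0]
contact_force: [-0.5, -0.9, 0.8]
opening: 0.001
```

```bash
python3 - <<'E'
from h import *
plan(-46,36,4,-90);snap(11);orange(11)
E
```

```text
t 16.33 now chute [ 3.6 35.5] tip h 8.3 tool y ang in chute -89.9 F [-0.5 -0.9  0.8] open 0.001
rot [0.    0.    0.001] shift cm [-4.96 -0.06  0.43]
[299 171  16  12 111] mean [-26.9  36.2] rect [-26.5  37.2] [54.2 22. ] 82.0 zdepth [12.8 14.2 15.3]
[344 180  17  13 118] mean [ 43.1 -53.5] rect [ 43.5 -52.5] [56.3 21.5] 80.4 zdepth [12.9 14.2 15.4]
```

Emit:
servo_tool(increments="0 0 0 -0.7 0 0.3 0;0 0 0 -1.4 0 0.3 0;0 0 0 -2.1 0 0.3 0;0 0 0 -2.8 0 0.3 0;0 0 0 -3.5 0 0.3 0;0 0 0 -4.1 0 0.3 0;0 0 0 -4.6 0 0.3 0;0 0 0 -4.9 0 0.3 0;0 0 0 -4.9 0 0.3 0")

```text
time: 17.13
eef_pos: [0.4948, -0.1657, 0.1486]
tcp_rot: [0.97, -0.242, 0.0, 0.0]
contact_force: [0.0, -0.3, -0.1]
opening: -0.001
```

```bash
python3 - <<'E'
from h import *
plan(-74,-16,30,0);snap(12);orange(12)
E
```

```text
t 17.13 now chute [-44.5  35.4] tip h 5.6 tool y ang in chute -89.9 F [ 0.  -0.3 -0.1] open -0.001
rot [ 1.00e-03 -1.00e-03 -1.57e+00] shift cm [-2.95  5.13 -2.44]
[280 176  19  13 122] mean [-74.6  34.1] rect [-75.2  35.2] [24.1 54.4] 1.7 zdepth [12.9 14.2 15.5]
[344 180  17  13 116] mean [ 43.1 -54.7] rect [ 43.2 -54.4] [52.2 21.5] 80.4 zdepth [12.8 14.1 15.5]
```

View pics/scene12.png

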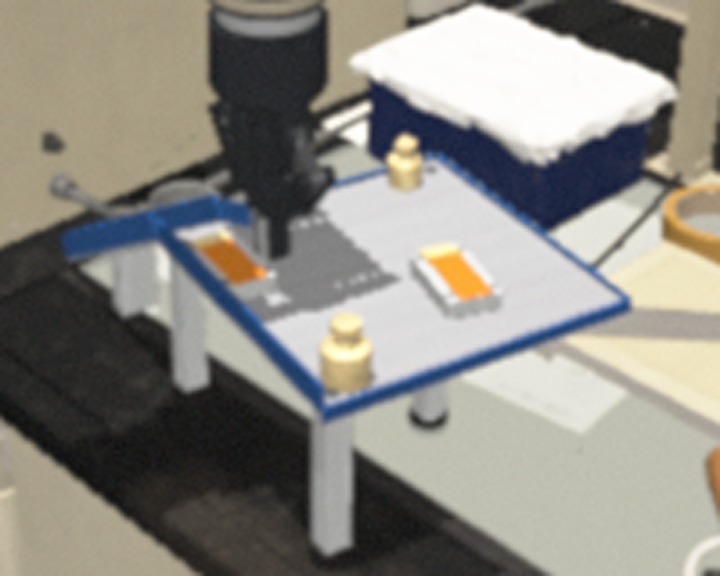

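Aligned at the fence. Rotate to yaw 0 and get behind it.

Emit:
servo_tool(increments="0 0 0 0.3 0 -1 0;0 0 -0.12 0.3 1 -2.5 0;0 0 -0.24 0 2.5 -3 0;0 0 -0.36 -1 4 -3 0;0 0 -0.48 -2 5.3 -3 0;0 0 -0.6 -2.9 5.3 -3 0;0 0 -0.72 -2.9 5.3 -3 0;0 0 -0.84 -2.9 5.3 -3 0;0 0 -0.96 -2.9 5.3 -3 0;0 0 -1.08 -2.9 5.3 -3 0")

```text
time: 18.02
eef_pos: [0.4447, -0.1993, 0.1792]
tcp_rot: [0.956, 0.294, 0.0, 0.0]
contact_force: [0.1, -0.3, -0.5]
opening: 0.001
```

Emit:
servo_tool(increments="0 0 -0.12 0 0 0 0;0 0 -0.24 0 0 0 0;0 0 -0.36 0 0 0 0;0 0 -0.49 0 0 0 0;0 0 -0.49 0 0 1 0;0 0 -0.49 0 0 2 0;0 0 -0.49 0 0 2.8 0;0 0 -0.49 0 0 3 0;0 0 -0.49 0 0 3 0")

```text
time: 18.77
eef_pos: [0.4436, -0.1984, 0.1467]
tcp_rot: [0.858, 0.514, -0.001, -0.002]
contact_force: [0.2, -0.5, 0.1]
opening: -0.0
```

```bash
python3 - <<'E'
from h import *
plan(-74,82,4,0)
E
```

```text
t 18.77 now chute [-74.3 -17.6] tip h 3.7 tool y ang in chute 0.0 F [ 0.2 -0.5  0.1] open -0.0
rot [-0.003 -0.    -0.001] shift cm [ 9.96  0.02 -0.03]
```

Emit:
servo_tool(increments="0 0 0 0.9 0 -0.1 0;0 0 0 1.8 0 -0.1 0;0 0 0 2.7 0 -0.1 0;0 0 0 3.6 0 -0.1 0;0 0 0 4.5 0 -0.1 0;0 0 0 5.4 0 -0.1 0;0 0 0 6.3 0 -0.1 0;0 0 0 7.2 0 -0.1 0;0 0 0 8 0 -0.1 0;0 0 0 8.6 0 -0.1 0")

```text
time: 19.6
eef_pos: [0.4853, -0.1221, 0.1493]
tcp_rot: [0.857, 0.515, 0.0, -0.0]
contact_force: [1.1, -0.9, 0.1]
opening: -0.001
```

Emit:
servo_tool(increments="0 0 0 0.5 0 0 0;0 0 0 1 0 0 0;0 0 0 1.3 0 0 0;0 0 0 1.3 0 0 0;0 0 0 1.3 0 0 0")

```text
time: 20.02
eef_pos: [0.491, -0.1116, 0.1493]
tcp_rot: [0.857, 0.515, -0.0, -0.0]
contact_force: [0.9, 0.4, -0.1]
opening: -0.004
```

Emit:
servo_tool(increments="0 0 0 -0.5 0 -2 0;0 0 0 -2 0 -4 0;0 0 0 -5 1 -5 0;0 0 0 -8 3 -5 0;0 0 0 -11 6 -5 0;0 0 0 -14 9 -5 0;0 0 0 -17 11.5 -5 0;0 0 0 -18.3 11.5 -5 0;0 0 0 -18.3 11.5 -5 0")

```text
time: 20.77
eef_pos: [0.5053, -0.3306, 0.1988]
tcp_rot: [0.859, 0.513, -0.0, -0.0]
contact_force: [-0.2, -0.1, -0.3]
opening: -0.0
```

```bash
python3 - <<'E'
from h import *
plan(38,-102,4,-10);snap(13,("scene","top"));orange(13);print("top");orange(13,"top")
E
```

```text
t 20.77 now chute [  42.4 -105.1] tip h 55.8 tool y ang in chute -0.1999999999999993 F [-0.2 -0.1 -0.3] open -0.0
rot [-0.001  0.001  0.171] shift cm [ 0.32 -0.44  5.18]
[344 180  17  13 120] mean [ 42.9 -54.7] rect [ 42.8 -54.3] [52.3 23.1] 81.2 zdepth [12.9 14.2 15.7]
top
[226 155  16  12 106] mean [-82.8 225.5] rect [-82.5 225.4] [20.1 34.3] 6.1 zdepth [-88.  -75.7 -64.8]
[239 163  17  13 123] mean [-81.6 185.2] rect [-81.  185.6] [22.5 36.1] 3.6 zdepth [-54.7 -42.6 -32.3]
```

View pics/top13.png

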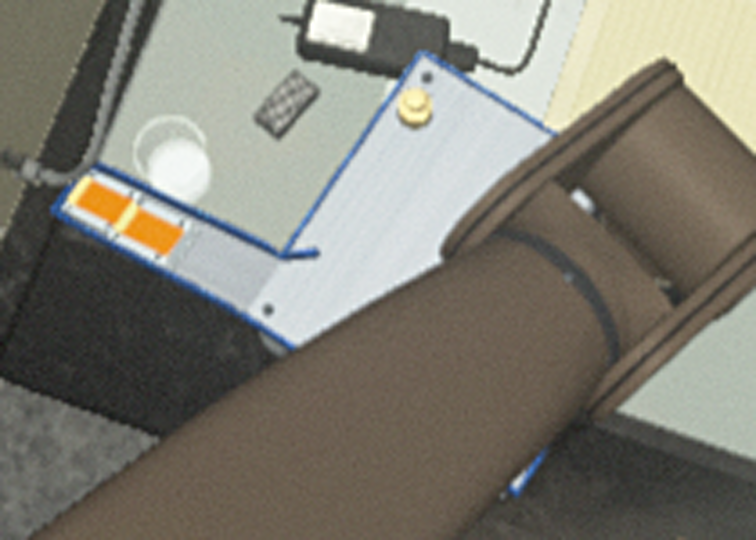

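View pics/scene13.png

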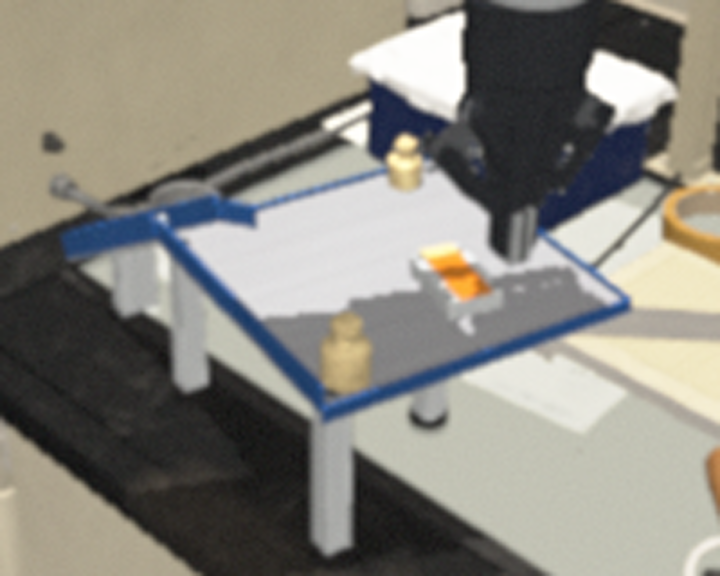

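Emit:
servo_tool(increments="0 0 0.1 0.3 -0.4 1.3 0;0 0 0.16 0.3 -0.4 2.6 0;0 0 0.16 0.3 -0.4 3.9 0;0 0 0.16 0.3 -0.4 4.8 0;0 0 0.16 0.3 -0.4 5.1 0;0 0 0.16 0.3 -0.4 5.1 0")

```text
time: 21.37
eef_pos: [0.5038, -0.3216, 0.1471]
tcp_rot: [0.896, 0.445, -0.0, -0.001]
contact_force: [-0.2, -0.2, -0.8]
opening: 0.001
```

```bash
python3 - <<'E'
from h import *
plan(40,-40,5,-9)
E
```

```text
t 21.37 now chute [ 36.9 -97.9] tip h 4.1 tool y ang in chute -9.0 F [-0.2 -0.2 -0.8] open 0.001
rot [-0.002 -0.    -0.001] shift cm [ 5.76 -0.6  -0.09]
```

Emit:
servo_tool(increments="0 0 0 0.6 0 0 0;0 0 0 1.3 0 0 0;0 0 0 2 0 0 0;0 0 0 2.8 0 0 0;0 0 0 3.6 0 0 0;0 0 0 4.4 0 0 0;0 0 0 5.2 0 0 0;0 0 0 5.8 0 0 0;0 0 0 5.8 0 0 0")

```text
time: 22.12
eef_pos: [0.5401, -0.2753, 0.1483]
tcp_rot: [0.896, 0.445, 0.0, -0.0]
contact_force: [-0.2, -0.0, -0.2]
opening: 0.002
```

```bash
python3 - <<'E'
from h import *
plan(40,-40,5,-9);snap(14);orange(14)
E
```

```text
t 22.12 now chute [ 47.1 -39.9] tip h 5.3 tool y ang in chute -9.100000000000001 F [-0.2 -0.  -0.2] open 0.002
rot [-0.    -0.    -0.001] shift cm [-0.12 -0.7   0.03]
[335 169  10  12  55] mean [46.5  0.9] rect [47.8  2. ] [52.4 14.3] 81.3 zdepth [13.  14.5 19.2]
```

View pics/scene14.png

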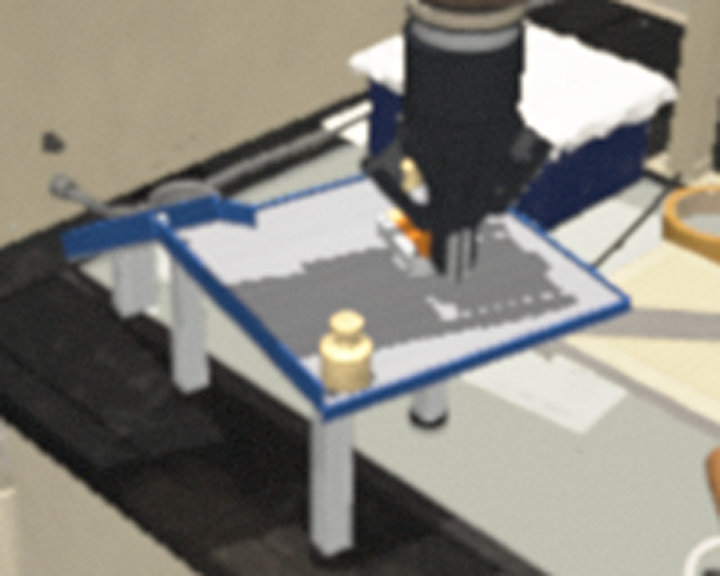

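Emit:
servo_tool(increments="0 0 0 -0.3 0 -1.5 0;0 0 0.12 -0.3 1 -3.5 0;0 0 0.24 0.5 2 -3.5 0;0 0 0.36 2 3 -3.5 0;0 0 0.48 3.5 3.9 -3.5 0;0 0 0.6 4.8 3.9 -3.5 0;0 0 0.72 4.8 3.9 -3.5 0;0 0 0.84 4.8 3.9 -3.5 0;0 0 0.96 4.8 3.9 -3.5 0;0 0 1.08 4.8 3.9 -3.5 0")

```text
time: 23.0
eef_pos: [0.5993, -0.262, 0.1831]
tcp_rot: [0.997, -0.083, -0.0, -0.0]
contact_force: [-0.3, 1.1, -0.9]
opening: 0.001
```

Emit:
servo_tool(increments="0 0 0.12 0 0 0 0;0 0 0.24 0 0 0 0;0 0 0.33 0 0 0 0;0 0 0.33 0 0 0 0")

```text
time: 23.33
eef_pos: [0.5992, -0.2622, 0.1832]
tcp_rot: [0.97, -0.243, -0.0, -0.0]
contact_force: [0.1, 1.3, 0.6]
opening: 0.0
```

```bash
python3 - <<'E'
from h import *
plan(92,1,4,-90);snap(15);orange(15)
E
```

```text
t 23.33 now chute [93.  -0.5] tip h 40.2 tool y ang in chute -90.0 F [0.1 1.3 0.6] open 0.0
rot [ 0.     0.    -0.001] shift cm [-0.1  -0.15  3.62]
[335 169  16  12 107] mean [50.9 -1.7] rect [50.2 -0.3] [53.9 21.6] 84.1 zdepth [13.1 14.5 15.6]
```

Plate at about (51,-1). Descend and push toward the fence.

Emit:
servo_tool(increments="0 0 0 0 0 1.3 0;0 0 0 0 0 2.6 0;0 0 0 0 0 3.4 0;0 0 0 0 0 3.5 0;0 0 0 -0.5 0 3.5 0;0 0 0 -1.2 0 3.5 0;0 0 0 -2 0 3.5 0;0 0 0 -2.8 0 3.5 0;0 0 0 -3.6 0 3.5 0;0 0 0 -4.4 0 3.5 0")

```text
time: 24.22
eef_pos: [0.5599, -0.2408, 0.1489]
tcp_rot: [0.97, -0.242, 0.0, 0.0]
contact_force: [0.8, 0.3, 0.8]
opening: 0.001
```

```bash
python3 - <<'E'
from h import *
plan(-45,0,4,-90)
E
```

```text
t 24.22 now chute [48.3 -0.2] tip h 5.9 tool y ang in chute -89.9 F [0.8 0.3 0.8] open 0.001
rot [ 0.    -0.001  0.001] shift cm [-9.33 -0.03  0.18]
```

Emit:
servo_tool(increments="0 0 0 -0.8 0 0.1 0;0 0 0 -1.6 0 0.1 0;0 0 0 -2.4 0 0.1 0;0 0 0 -3.2 0 0.1 0;0 0 0 -4 0 0.1 0;0 0 0 -4.8 0 0.1 0;0 0 0 -5.6 0 0.1 0;0 0 0 -6.4 0 0.1 0;0 0 0 -7.2 0 0.1 0;0 0 0 -8 0 0.1 0")

```text
time: 25.05
eef_pos: [0.4893, -0.2033, 0.1473]
tcp_rot: [0.97, -0.242, -0.0, -0.0]
contact_force: [0.6, -0.1, 1.0]
opening: 0.006
```

Emit:
servo_tool(increments="0 0 0 -0.5 0 0 0;0 0 0 -0.9 0 0 0;0 0 0 -1.2 0 0 0;0 0 0 -1.2 0 0 0")

```text
time: 25.38
eef_pos: [0.4789, -0.1977, 0.1473]
tcp_rot: [0.97, -0.242, -0.0, -0.0]
contact_force: [-0.4, -0.1, -0.7]
opening: 0.0
```

```bash
python3 - <<'E'
from h import *
plan(-45,0,4,-90);snap(16);orange(16)
E
```

```text
t 25.38 now chute [-43.4  -0.3] tip h 4.3 tool y ang in chute -89.9 F [-0.4 -0.1 -0.7] open 0.0
rot [-0.     0.     0.001] shift cm [-0.16 -0.03  0.03]
[288 184  20  13 137] mean [-73.8  -4.6] rect [-73.   -3.5] [23.4 54.9] 0.0 zdepth [13.3 14.5 15.5]
```

View pics/scene16.png

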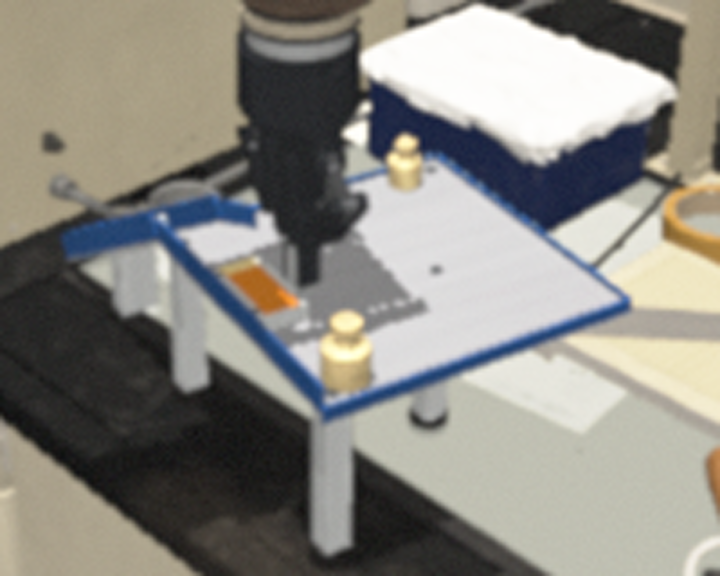

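Emit:
servo_tool(increments="0 0 0 0.3 0 -1 0;0 0 -0.12 0.3 1 -2.5 0;0 0 -0.24 0 2.5 -3 0;0 0 -0.36 -1 4 -3 0;0 0 -0.48 -2 5.3 -3 0;0 0 -0.6 -3 5.5 -3 0;0 0 -0.72 -3 5.5 -3 0;0 0 -0.84 -3 5.5 -3 0;0 0 -0.96 -3 5.5 -3 0;0 0 -1.08 -3 5.5 -3 0")

```text
time: 26.27
eef_pos: [0.4276, -0.233, 0.1784]
tcp_rot: [0.956, 0.294, 0.0, 0.001]
contact_force: [0.0, -0.5, -0.1]
opening: -0.001
```

Emit:
servo_tool(increments="0 0 -0.12 0 0 0 0;0 0 -0.24 0 0 0 0;0 0 -0.36 0 0 0 0;0 0 -0.49 0 0 0 0;0 0 -0.49 0 0 1 0;0 0 -0.49 0 0 2 0;0 0 -0.49 0 0 2.7 0;0 0 -0.49 0 0 2.9 0;0 0 -0.49 0 0 2.9 0")

```text
time: 27.02
eef_pos: [0.4264, -0.2319, 0.1468]
tcp_rot: [0.858, 0.514, -0.0, -0.001]
contact_force: [0.0, 0.1, -0.5]
opening: 0.003
```

```bash
python3 - <<'E'
from h import *
plan(-74.5,82,4,0)
E
```

```text
t 27.02 now chute [-73.7 -55.2] tip h 3.8 tool y ang in chute 0.0 F [ 0.   0.1 -0.5] open 0.003
rot [-0.003 -0.001 -0.001] shift cm [ 1.372e+01 -9.000e-02 -1.000e-02]
```

Emit:
servo_tool(increments="0 0 0 0.9 -0.1 -0.1 0;0 0 0 1.8 -0.1 -0.1 0;0 0 0 2.7 -0.1 -0.1 0;0 0 0 3.6 -0.1 -0.1 0;0 0 0 4.5 -0.1 -0.1 0;0 0 0 5.4 -0.1 -0.1 0;0 0 0 6.3 -0.1 -0.1 0;0 0 0 7.2 -0.1 -0.1 0;0 0 0 8.1 -0.1 -0.1 0;0 0 0 9 -0.1 -0.1 0")

```text
time: 27.85
eef_pos: [0.4689, -0.1517, 0.1493]
tcp_rot: [0.857, 0.515, -0.0, 0.0]
contact_force: [-0.0, -0.8, 0.2]
opening: -0.001
```

Emit:
servo_tool(increments="0 0 0 0.9 0 0 0;0 0 0 1.8 0 0 0;0 0 0 2.6 0 0 0;0 0 0 3.3 0 0 0;0 0 0 3.9 0 0 0;0 0 0 4.4 0 0 0;0 0 0 4.6 0 0 0;0 0 0 4.6 0 0 0")

```text
time: 28.52
eef_pos: [0.4903, -0.1116, 0.1493]
tcp_rot: [0.857, 0.515, -0.0, -0.0]
contact_force: [-0.1, 0.4, 0.8]
opening: -0.003
```

Emit:
servo_tool(increments="0 0 0 -0.5 0 -2 0;0 0 0 -2 0 -5 0;0 0 0 -5 2 -8 0;0 0 0 -8 5 -9 0;0 0 0 -11 8 -9 0;0 0 0 -14 11 -9 0;0 0 0 -17 13 -9 0;0 0 0 -20 13 -9 0;0 0 0 -23 13 -9 0;0 0 0 -23 13 -9 0")

```text
time: 29.35
eef_pos: [0.4941, -0.3811, 0.2388]
tcp_rot: [0.859, 0.512, -0.001, 0.0]
contact_force: [0.6, 0.6, 1.0]
opening: -0.003
```

```bash
python3 - <<'E'
from h import *
plan();snap(17,("scene","top"));orange(17);print("top");orange(17,"top")
E
```

```text
t 29.35 now chute [  56.4 -154.9] tip h 95.8 tool y ang in chute -0.29999999999999716 F [0.6 0.6 1. ] open -0.003
top
[226 155  16  12 107] mean [-82.9 225.5] rect [-82.5 225.4] [20.1 34.3] 6.1 zdepth [-87.5 -77.5 -64.7]
[239 163  17  13 122] mean [-81.6 185.2] rect [-81.1 185.7] [21.2 36.6] 6.1 zdepth [-54.3 -42.1 -31.3]
[254 170  18  14 129] mean [-78.  142.5] rect [-77.6 142.3] [22.4 37.7] 3.6 zdepth [-21.1  -9.6   1. ]
```

View pics/top17.png

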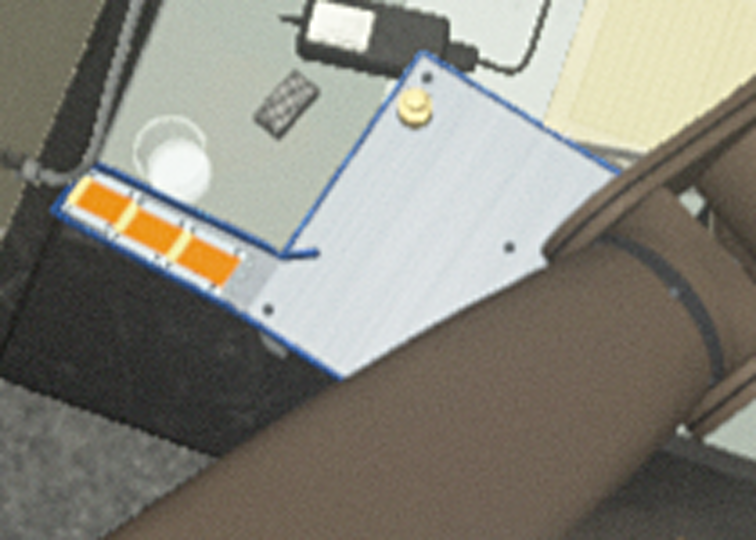

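View pics/scene17.png

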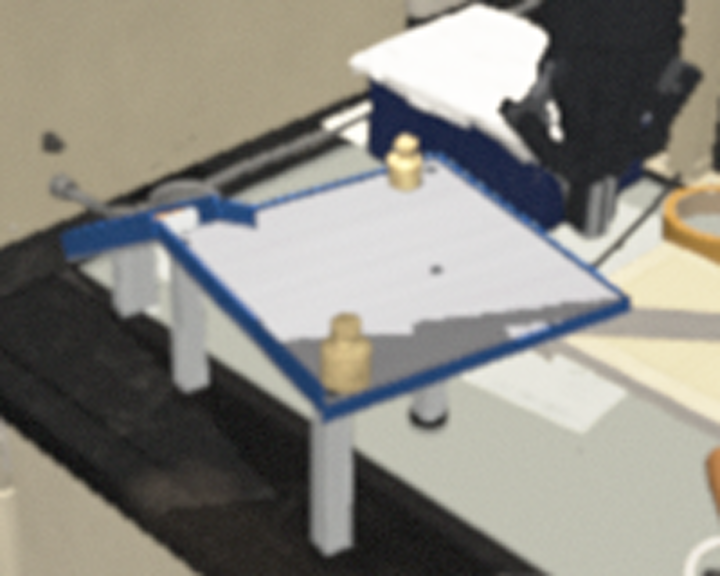

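Emit:
servo_tool(increments="0 0 0 0 0 0 0;0 0 0 0 0 0 0;0 0 0 0 0 0 0")

```text
time: 29.7
eef_pos: [0.4971, -0.375, 0.2395]
tcp_rot: [0.857, 0.515, 0.0, 0.0]
contact_force: [0.4, -0.5, 0.4]
opening: -0.003
```

```bash
python3 - <<'E'
from h import *
snap(18,("top",));orange(18,"top")
print(ctrl.sign_off())
E
```

```text
[226 155  16  12 106] mean [-82.8 225.5] rect [-82.5 225.4] [20.1 34.3] 6.1 zdepth [-87.  -76.  -64.6]
[239 163  17  13 123] mean [-81.6 185.1] rect [-81.1 185.7] [21.2 36.6] 6.1 zdepth [-54.  -42.8 -31.3]
[254 170  18  14 128] mean [-78.1 142.4] rect [-77.6 142.3] [22.4 37.7] 3.6 zdepth [-20.8  -9.    1.7]
the job is handed in; nothing more can be done
None
```

All three carriers are in the chute, one behind the other against the end stop, tape up, and the job is handed in at about 30 s of the 67 s allowed.

I tipped each carrier towards the fence with the closed fingers, pushed it flat against the fence, and slid it lengthwise into the chute. None was lifted.

**Last checks:**
- Two top views taken about 0.4 s apart show the three tapes in a row and still, with the arm clear of everything.
- Both brass weights look to be where they began in the final pictures. I did not re-measure their positions.
- I did not look closely at the bottle or the binder clip at the end. The arm never worked near them.

**Two things disagreed with expectation:**
- Both cameras put the deck about 7 mm higher above the base frame than the stated 122 mm, and I worked to about 129 mm. The bench under the deck also read about 7 mm above zero.
- On the first carrier, the sideways push jammed for a moment on the backs of the fingers, with about 11 N upward on the tool. I backed off and pushed with the finger sides instead, and it did not happen again.

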